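# Fit the retaining ring on the tyre truer's spindle

## Task

Take the ring pliers from their stand with the retaining ring on their tips, squeeze them to spread the ring, and slide it down over the spindle of the tyre truer, pressing the sprung pulley down firmly but gently until the ring is let close into the spindle's groove. Then draw the pliers out and put them back upright in their stand, leaving the ring in the groove and the other things where they are.

Things in the scene. Friction and masses are not known exactly. Their poses are not given: they have to be found in the camera images.
- pliers: Steel ring pliers, black handles, 140 mm tall, 150 g, standing upright in the stand, handles up, tips in the ring's eyes. Origin: midway between the tips, level with the underside of the ring on them; z up the pliers, y the line along which handles close and tips spread, x towards the ring's centre. The tips are 4 mm square pins 7 mm either side, under 10 mm shoulders that rest on the eyes.
- pliers_grip (a point): Midway between the handles, 115 mm above the pliers' origin: grip here. Flat handles 18 mm wide (x), 10 mm thick, 71 to 140 mm above the origin, 61 mm over outer faces here when relaxed (66 at the top), 46 mm and parallel when squeezed to the stop, the right spread (6.5 mm per tip). They spring open with 4 N each; a full squeeze takes 16 N on each (grip at 30 N).
- pliers_pivot (a point): The pliers' pivot, 55 mm above their origin, in a steel block 16 (x) by 36 (y) by 26 mm high. To leave the ring, ease the fingers bit by bit to about 62 mm apart, until the ring reads closed, then a hair more: the tips are loose in the eyes and the pliers' spring still holds them in the fingers to be drawn straight up. If the ring drags, ease more; opened wide, they topple.
- ring: Dark steel retaining ring, flat, 4 mm thick, 38 mm outside and 26.4 mm inside across its arms, 30 g. Origin: its centre, underside; z up. Eyes (12 mm lugs, 6.4 mm holes) on its -x side, 23 mm from the centre, 7 mm either side. On spread pliers it is held by its own spring and friction, centre 23 mm along the pliers' x; fully spread it clears the spindle by about 2 mm all round.
- ring_arm (a joint): How far each arm of the ring is spread sideways, in m: 0 closed (as in the groove), 0.005 with the pliers fully squeezed, about 0.002 where it merely hugs the full spindle above the groove. Springs shut with 5 to 10 N.
- truer: Tyre truer: fixed grey machine block 150 by 120 mm, top 45 mm above the bench, with an upright steel spindle at its centre and a flat-topped sprung aluminium pulley, 72 mm in diameter, round it. Origin: under its centre on the bench, z up. More than 20 N on it damages its bearing.
- spindle_axis (a point): On the spindle's axis, at the top of the truer's block. The spindle is 30 mm thick, its groove 25 mm and 6 mm high; above the groove 12 mm of full thickness and a 3.5 mm chamfer. It was left at an unknown height and stays there: the groove's lower wall is 18 to 32 mm above this point, the spindle's end 39.5 to 53.5 mm.
- groove_lowest (a point): Fixed point on the axis 18 mm above the block: the groove's lower wall if the spindle stands lowest (it may be 14 mm higher). The pulley's top covers the lower 4 mm of the groove on a spring: 2 N at first, 5 N when 4 mm down, where it stops hard, level with the lower wall. The ring can enter once it is 2 mm down: press until the force passes 5 N to 7 or 8 N, and let it close there.
- stand: Fixed aluminium pliers stand: plate 96 by 85 mm, 10 mm thick; back wall and two cheeks, 60 mm above the plate, keep the pliers' pivot block upright with 2.5 mm of play; a steel post 22 mm thick, 60 mm above the plate, stands up through the ring, 23 mm along x. Origin on the bench under the pliers. Pliers go in and out straight up, ring or no ring, with over 65 mm of lift.
- stand_seat (a point): Point on top of the stand's plate where the pliers' origin belongs when they stand in it.
- oil_bottle: Clear dropper-oil bottle, 38 mm diameter, 85 mm tall, standing loose; leave it. Origin under its centre.
- swab_tub: White tub, 64 mm diameter, 70 mm tall, standing loose; leave it. Origin under its centre.
- tyre: Black rubber model-car tyre lying flat, 52 mm diameter, 24 mm high; leave it. Origin under its centre.
Things that resemble listed ones, but are neither listed nor needed, are in the scene too. Leave any orange or yellow look-alike of the stand alone.

How it is judged:
By the outcome, as a careful person would: the job done as asked, in the order asked, and still so for the second after the job is handed in, with the robot touching nothing.
It also fails if it takes over 66 s, if anything falls off the work surface, if the arm or the gripper's body presses on something with over 40 N, if the wrist force passes 120 N, or if a joint passes its speed limit or range.

## Robot

A 6-joint arm with a two-finger parallel gripper is mounted at the origin on the work surface. World frame = base frame: x ahead of the robot, y to its left, z up, the work surface at z = 0. Lengths are in m, angles in rad, forces in N, time in s.
With the tool pointing down it reaches from about 0.375 to 0.975 m from the base axis. Payload 3.8 kg.
Tool frame: the origin (TCP) lies between the finger pads; the fingertips stand 17 mm ahead of it and the grasp point (between the pads) lies 2 mm behind it; y points along the fingers, z is the direction in which the jaws open and shut, and the axes are right-handed (so a half turn about y gives the same grasp; the last joint's range is limited). The gripper opens to 85 mm and grips with 20 to 120 N. Pads are 22 mm wide; open, the fingers measure 114 mm over their backs; the gripper's body (76 mm by 85 mm) begins 54 mm behind the grasp point. The pads swing forward as they close: fully open they stand 13 mm farther back than shut.
Start: joints at [1.148, 0.264, 1.604, -0, 1.274, -0.037], TCP at [0.254, 0.625, 0.248] pointing down, gripper open.
Joint ranges: [-2.63, 2.63], [-0.94, 2.18], [0.31, 2.57], [-1.31, 4.45], [0, 2.66], [-2.55, 2.55]. Speed limits (rad/s): [2.57, 2.57, 3.14, 3.14, 3.14, 3.14].

## Interface

Orientations are given as a rotation vector (axis times angle).
In Python, from workcell import bot, eyes, nets gives the robot as it stands. The module is installed in compiled form; this text tells all that it offers.
- The arm moves only by the tool jog_arm, never from a script. Its arguments are lists of equal length, an entry for each row: "turn": the turn, a rotation vector about the tool's x, y, z in rad, a list of three; "slide": the shift along the tool's x, y, z in mm, a list of three; "grip": the opening in per cent of the stroke, from 0 (shut) to 100 (fully open). A call has 1 to 5 rows; each row shifts and turns the commanded pose from where the row before left it, along the tool's axes as they then stand; what a row does not reach is not made up. A row lasts 1/10 s, in which the tool goes at most 50 mm and 8.59 degrees, less where a joint would pass 70% of its speed; a pose out of reach is approached as far as the arm can. A call with a gripper value outside its range is refused whole. The fingers move at their own pace and stop on an object; "newtons" is the grip in N (left out, the last holds). Time passes only in rows, so rows that do not move let the fingers close. It gives the time, the measured TCP pose, the force and the opening at its end, in the units of the state.
- bot.read_state(): the state, without advancing time (a new reading comes with each control period).
- eyes.read_camera(name): name is "scene" or "side" or "wrist"; returns a dict with "img" (420x560x3 uint8, red, green, blue), "depth" (420x560 float32, m along the optical axis (not along the pixel's ray), 0 where there is no reading), "intrinsics" (3x3 intrinsics, pixels), "position" and "rotation" of the camera in the world. Camera axes: x right, y down, z forward; pixel columns grow to the right and rows downward; lengths in m; the calibration is good to about 2 mm. A picture is of the moment at which its call begins.
- bot.finish_job(): hands the job in, once; it reports no verdict.
Trained networks look in a picture, given as the dict that the camera call returned (one of the last four; its "shot" number tells which), for a name from the list of things; names that differ only in an ending like _2 or _b are one class to them, and where a whole thing is asked for, a point or a joint stands for the part that bears it (a point fixed in the world has none). Each returns a list of dicts, best first, with "conf" (0 to 1); they miss things now and then, are a little off and sometimes report something else, mostly with a low value. They report only what shows in the picture. A call takes as long as a camera call. They do not tell look-alikes from the thing itself.
- nets.search_frame(thing, picture): "xyz" ([x, y, z] in m, in the coordinates of the camera as it stood for that picture, good to about 4 mm: the middle of the surface that is visible of it).
The state is a dict: "time": time; "q": joint angles; "joint_vel": joint speeds; "joint_torque": joint torques, N m; "tool_pos": TCP position; "tcp_rot": TCP orientation; "wrist_force": force on the tool from outside, world axes, zero at the start; "torque": the same for the moment, N m; "width": opening from 0.0 (shut) to 1.0 (fully open).
Only numpy, scipy, OpenCV 4.12 (cv2) and the standard library are available. Lean on these libraries where they do the work, as an engineer would, in place of code of your own. Each camera call takes 0.05 s, during which the arm holds its last target.

## Working session

There is one attempt and no reset: what is moved stays moved. The work goes in short steps, Python scripts to look and compute and a tool call to move; the robot and the scene stay as the last step left them, time stands still between calls to the robot, and variables do not carry over. Pictures are saved under pics/ and viewed, and the job is handed in when it is done.

Besides the shell and the picture viewer there is one more tool, called after "Call:" as name(argument=value, ...) on one line, values as JSON. jog_arm: Moves the arm, as the interface text tells. Its arguments: {"type":"object","properties":{"turn":{"type":"array"},"slide":{"type":"array"},"grip":{"type":"array"},"newtons":{"type":"number"}},"required":["turn","slide","grip"]}

```bash
mkdir -p pics; cat > h.py <<'E'
import numpy as np, cv2
from scipy.spatial.transform import Rotation as R
from workcell import bot, eyes, nets
def shot(cam,name):
    p=eyes.read_camera(cam)
    cv2.imwrite(f'pics/{name}.png',cv2.cvtColor(p['img'],cv2.COLOR_RGB2BGR)); return p
def rot(p):
    r=np.array(p['rotation'],float)
    return r if r.shape==(3,3) else R.from_rotvec(r).as_matrix()
def w(p,c): return rot(p)@np.array(c)+np.array(p['position'])
def cloud(p):
    K=np.array(p['intrinsics']);d=p['depth'];v,u=np.indices(d.shape)
    c=np.stack([(u-K[0,2])/K[0,0]*d,(v-K[1,2])/K[1,1]*d,d],-1)
    return c@rot(p).T+np.array(p['position'])
def pix(p,x):
    c=rot(p).T@(np.array(x)-np.array(p['position']));K=np.array(p['intrinsics']);c=K@c;return c[:2]/c[2]
def st():
    s=bot.read_state(); print({k:(np.round(v,4).tolist() if not isinstance(v,float) else round(v,4)) for k,v in s.items()}); return s
E
python3 - <<'E'
from h import *
st()
for c in ['scene','side','wrist']:
    p=shot(c,c+'0'); print(c,np.round(p['position'],3),np.round(rot(p),3).tolist(),np.array(p['intrinsics'])[0,0])
    for t in ['pliers','ring','truer','stand','oil_bottle','swab_tub','tyre']:
        for r in nets.search_frame(t,p)[:3]:
            x=w(p,r['xyz']); print(t,round(r['conf'],2),np.round(x,3),np.round(pix(p,x)))
E
```

```text
{'time': 0.0, 'q': [1.1481, 0.2647, 1.6054, -0.0, 1.2737, -0.0369], 'joint_vel': [0.0002, -0.0004, 0.0006, -0.0005, 0.001, -0.0001], 'joint_torque': [-0.0012, -51.5107, -36.7312, -0.0001, 0.0129, 0.0], 'tool_pos': [0.2537, 0.6247, 0.247], 'tcp_rot': [-1.5517, 0.3032, -0.3024], 'wrist_force': [0.1812, -0.0754, 0.7164], 'torque': [-0.0011, -0.0438, 0.0319], 'width': 1.0049}
scene [0.952 0.129 0.659] [[-0.339, 0.765, -0.548], [0.941, 0.278, -0.193], [0.005, -0.581, -0.814]] 408.6864274691591
pliers 0.93 [0.567 0.182 0.102] [381. 237.]
ring 0.51 [0.59  0.181 0.018] [367. 272.]
ring 0.17 [0.711 0.003 0.067] [244. 289.]
truer 0.87 [ 0.508 -0.181  0.045] [197. 174.]
stand 0.95 [0.548 0.035 0.011] [294. 231.]
stand 0.94 [0.404 0.171 0.006] [380. 195.]
stand 0.91 [0.593 0.187 0.011] [369. 277.]
oil_bottle 0.76 [0.413 0.001 0.055] [300. 160.]
swab_tub 0.84 [0.712 0.006 0.067] [246. 290.]
tyre 0.88 [0.71  0.105 0.026] [306. 320.]
side [ 0.332 -0.367  0.568] [[0.81, -0.434, 0.394], [-0.586, -0.577, 0.568], [-0.019, -0.691, -0.722]] 385.57775847900984
pliers 0.96 [0.562 0.183 0.111] [209. 156.]
ring 0.45 [0.597 0.167 0.016] [234. 190.]
ring 0.32 [ 0.468 -0.208  0.044] [295. 366.]
truer 0.77 [ 0.471 -0.212  0.042] [299. 368.]
stand 0.78 [0.548 0.162 0.01 ] [215. 203.]
stand 0.72 [0.381 0.165 0.011] [137. 240.]
stand 0.58 [0.521 0.017 0.011] [242. 255.]
oil_bottle 0.79 [ 0.394 -0.012  0.052] [181. 290.]
swab_tub 0.93 [ 0.686 -0.01   0.052] [323. 208.]
tyre 0.75 [0.691 0.095 0.024] [291. 187.]
wrist [0.192 0.652 0.374] [[0.376, 0.893, 0.246], [0.927, -0.362, -0.1], [0.0, 0.266, -0.964]] 350.7695410147352
```

View pics/scene0.png

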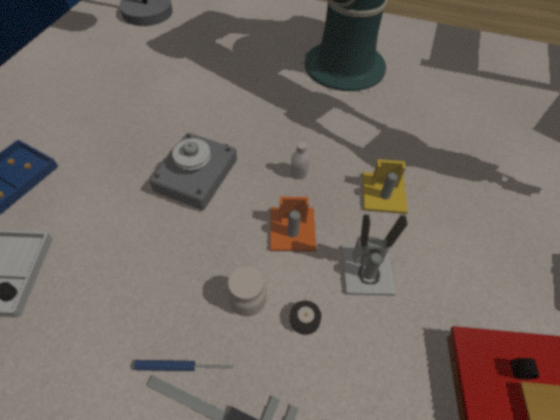

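View pics/side0.png

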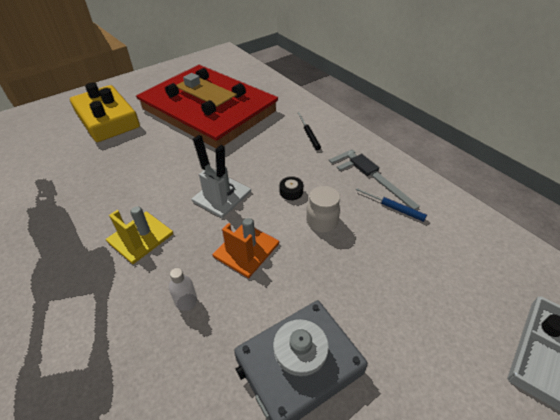

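```bash
python3 - <<'E'
from h import *
for c in ['scene','side']:
    p=eyes.read_camera(c); X=cloud(p); np.save(c+'X.npy',X); np.save(c+'I.npy',p['img'])
    print(pix(p,[.508,-.181,.09]))
    # heights around truer and pliers
    x=X.reshape(-1,3); I=p['img'].reshape(-1,3)
    ok=p['depth'].ravel()>0
    for nm,cx,cy,r in [('truer',.49,-.2,.1),('pl',.57,.18,.05)]:
        m=ok&(np.hypot(x[:,0]-cx,x[:,1]-cy)<r)
        h,e=np.histogram(x[m,2],bins=np.arange(-.01,.17,.004)); print(c,nm,[(round(b*1000),int(n)) for n,b in zip(h,e) if n>15])
E
```

```text
[193.15785444 158.17847447]
scene truer [(-6, 108), (-2, 1760), (2, 50), (10, 90), (14, 107), (18, 106), (22, 110), (26, 113), (30, 113), (34, 102), (38, 212), (42, 1922), (46, 319), (62, 30), (66, 88), (74, 473), (78, 166), (82, 26), (86, 20), (90, 64), (94, 78)]
scene pl [(-2, 105), (6, 598), (10, 567), (14, 89), (18, 36), (22, 39), (26, 38), (30, 35), (34, 41), (38, 36), (42, 36), (46, 35), (50, 29), (54, 45), (58, 47), (62, 67), (66, 131), (70, 113), (74, 97), (78, 61), (82, 34), (86, 30), (90, 25), (94, 30), (98, 29), (102, 26), (106, 26), (110, 29), (114, 33), (118, 30), (122, 30), (126, 32), (130, 35), (134, 29), (138, 29), (142, 41), (146, 123)]
[307.50086171 318.54172234]
side truer [(-6, 329), (-2, 3127), (10, 55), (14, 66), (18, 84), (22, 93), (26, 100), (30, 208), (34, 113), (38, 415), (42, 5945), (46, 336), (62, 64), (66, 70), (70, 25), (74, 1684), (78, 136), (82, 26), (86, 38), (90, 236), (94, 152)]
side pl [(-2, 113), (2, 51), (6, 479), (10, 188), (14, 44), (18, 39), (22, 40), (26, 41), (30, 35), (34, 47), (38, 37), (42, 41), (46, 44), (50, 44), (54, 37), (58, 52), (62, 42), (66, 118), (70, 39), (74, 56), (78, 35), (82, 37), (86, 30), (90, 32), (94, 28), (98, 35), (102, 27), (106, 35), (110, 33), (114, 39), (118, 29), (122, 40), (126, 33), (130, 36), (134, 35), (138, 38), (142, 37), (146, 61)]
```

```bash
python3 - <<'E'
from h import *
from scipy.optimize import least_squares
def circ(P):
    f=lambda q:np.hypot(P[:,0]-q[0],P[:,1]-q[1])-q[2]
    r=least_squares(f,[*P.mean(0),.03],loss='soft_l1',f_scale=.002);return np.round(r.x,4)
for c in ['scene','side']:
    X=np.load(c+'X.npy').reshape(-1,3)
    m=(np.hypot(X[:,0]-.487,X[:,1]-.2+.4)<.09)
    T=X[m&(X[:,2]>.0725)&(X[:,2]<.0815)]; T=T[np.hypot(*(T[:,:2]-np.median(T[:,:2],0)).T)<.045]
    h=cv2.convexHull((T[:,:2]*1e4).astype(np.float32)[:,None])[:,0]/1e4
    print(c,'pulley z',np.median(T[:,2]),'circ',circ(h),'minEnc',cv2.minEnclosingCircle(T[:,:2].astype(np.float32)))
    S=X[m&(X[:,2]>.088)]; print('spindle',np.percentile(S[:,2],[50,90,98]),S.mean(0),cv2.minEnclosingCircle(S[:,:2].astype(np.float32)))
    B=X[m&(X[:,2]>.040)&(X[:,2]<.048)]; print('blk',cv2.minAreaRect((B[:,:2]*1000).astype(np.float32)),np.median(B[:,2]))
    H=X[(np.hypot(X[:,0]-.57,X[:,1]-.18)<.06)]
    for z in [.095,.11,.125,.14,.149]:
        L=H[abs(H[:,2]-z)<(.006 if z<.149 else .003)]
        _,lab,cc=cv2.kmeans(L[:,:2].astype(np.float32),2,None,(3,50,1e-6),5,2); print(z,cc.round(4).tolist(),[int((lab==k).sum()) for k in (0,1)])
    Pst=X[(np.hypot(X[:,0]-.575,X[:,1]-.18)<.08)&(abs(X[:,2]-.009)<.004)]
    print('plate',cv2.minAreaRect((Pst[:,:2]*1000).astype(np.float32)),np.median(Pst[:,2]))
E
```

```text
scene pulley z 0.0773694736386144 circ [ 0.4855 -0.1985  0.0356] minEnc ((0.48567312955856323, -0.19844789803028107), 0.036421820521354675)
spindle [0.09403276 0.09592042 0.09672544] [ 0.48781659 -0.19699939  0.09366053] ((0.48598846793174744, -0.1986645609140396), 0.0148584870621562)
blk ((485.7508239746094, -198.28240966796875), (120.50411987304688, 150.20867919921875), 85.72476959228516) 0.044666750664957844
0.095 [[0.5640000104904175, 0.19660000503063202], [0.5796999931335449, 0.15790000557899475]] [53, 34]
0.11 [[0.5806999802589417, 0.1565999984741211], [0.5633000135421753, 0.19859999418258667]] [34, 55]
0.125 [[0.5623999834060669, 0.20010000467300415], [0.580299973487854, 0.15399999916553497]] [61, 39]
0.14 [[0.58160001039505, 0.15279999375343323], [0.5623000264167786, 0.20239999890327454]] [37, 62]
0.149 [[0.5758000016212463, 0.15109999477863312], [0.5583000183105469, 0.20389999449253082]] [62, 62]
plate ((577.0286865234375, 181.2135009765625), (96.25110626220703, 84.9950942993164), 18.27436637878418) 0.009795308208501385
side pulley z 0.076696860190436 circ [ 0.4817 -0.1983  
[... 282 characters left out ...]
00268554688, 148.89785766601562), 86.01441955566406) 0.044157748220597925
0.095 [[0.5676000118255615, 0.1543000042438507], [0.5548999905586243, 0.195700004696846]] [40, 51]
0.11 [[0.5539000034332275, 0.1973000019788742], [0.5681999921798706, 0.1527000069618225]] [52, 47]
0.125 [[0.5536999702453613, 0.19939999282360077], [0.5690000057220459, 0.1509999930858612]] [56, 51]
0.14 [[0.5702000260353088, 0.14920000731945038], [0.5529999732971191, 0.20110000669956207]] [54, 56]
0.149 [[0.5533999800682068, 0.2037000060081482], [0.571399986743927, 0.15199999511241913]] [29, 32]
plate ((572.568115234375, 181.8465118408203), (97.73585510253906, 85.88917541503906), 18.544017791748047) 0.009090122349821317
```

```bash
python3 - <<'E'
from h import *
for c,b in [('scene',(330,180,90,120)),('side',(170,110,90,110)),('scene',(140,120,110,100)),('side',(230,290,150,130))]:
    I=cv2.imread(f'pics/{c}0.png'); x,y,ww,h=b; cv2.imwrite(f'pics/c_{c}{x}.png',cv2.resize(I[y:y+h,x:x+ww],None,fx=4,fy=4,interpolation=2))
a=[cv2.resize(cv2.imread(f'pics/{n}.png'),(400,300)) for n in ['c_scene330','c_side170','c_scene140','c_side230']]
cv2.imwrite('pics/mosaic.png',np.vstack([np.hstack(a[:2]),np.hstack(a[2:])]))
E
```

```text
(no output)
```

View pics/mosaic.png

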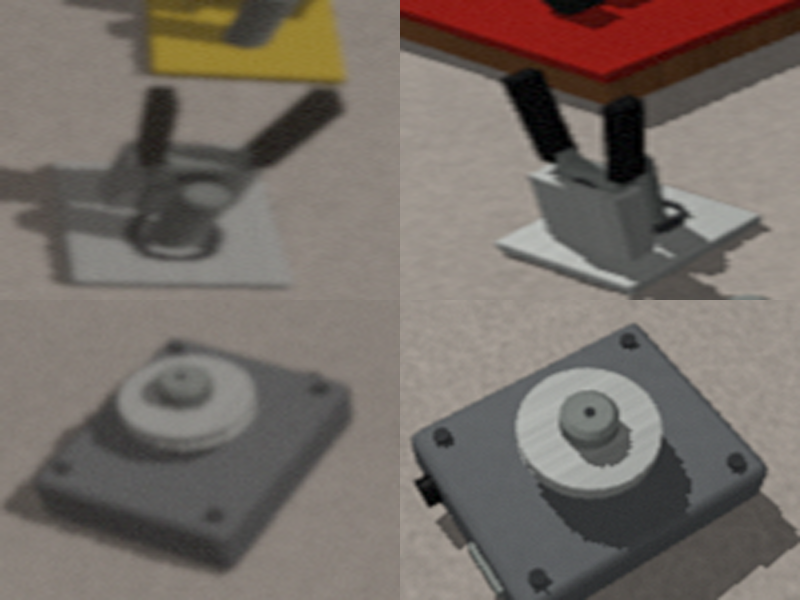

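```bash
cat >> h.py <<'E'
def to(target, yaw, verbose=True):
    """tool y down, tool z horizontal along angle yaw (choose nearest of yaw, yaw+pi); report slide (tool axes,mm, before turning) and turn"""
    s=bot.read_state(); T=R.from_rotvec(s['tcp_rot']).as_matrix()
    best=None
    for k in (0,np.pi):
        z=np.array([np.cos(yaw+k),np.sin(yaw+k),0]);y=np.array([0,0,-1.]);x=np.cross(y,z)
        G=np.stack([x,y,z],1); rv=R.from_matrix(T.T@G).as_rotvec()
        if best is None or np.linalg.norm(rv)<np.linalg.norm(best[0]): best=(rv,G)
    d=np.array(target)-s['tool_pos']
    print('t',round(s['time'],2),'pos',np.round(s['tool_pos'],4),'w',round(s['width'],3),'F',np.round(s['wrist_force'],1))
    print('tool axes',np.round(T,3).tolist(),'q',np.round(s['q'],2).tolist())
    print('turn',np.round(best[0],4),'slide now',np.round(T.T@d*1000,1),'slide after',np.round(best[1].T@d*1000,1))
E
python3 - <<'E'
from h import *
to([.565,.177,.26],np.deg2rad(108.7))
E
```

```text
t 1.3 pos [0.254  0.6254 0.2483] w 0.998 F [ 0.3  0.1 -1. ]
tool axes [[0.926, -0.0, 0.376], [-0.376, -0.0, 0.926], [0.0, -1.0, -0.0]] q [1.15, 0.26, 1.6, -0.0, 1.27, -0.04]
turn [ 1.000e-04 -7.122e-01 -0.000e+00] slide now [ 456.9  -11.7 -298.4] slide after [ 150.8  -11.7 -524.4]
```

Call:
jog_arm(turn=[[0,-0.1424,0],[0,-0.1424,0],[0,-0.1424,0],[0,-0.1424,0],[0,-0.1424,0]], slide=[[36,-3,-27],[32,-3,-32],[27,-3,-36],[22,-2,-39],[15,0,-42]], grip=[100,100,100,100,100])

```text
time: 1.8
tool_pos: [0.3707, 0.4316, 0.2599]
tcp_rot: [-1.554, -0.262, 0.26]
wrist_force: [0.6, -0.1, -0.6]
width: 1.001
```

```bash
python3 - <<'E'
from h import *
to([.565,.177,.26],np.deg2rad(108.7))
E
```

```text
t 1.8 pos [0.3707 0.4316 0.2599] w 1.001 F [ 0.6 -0.1 -0.6]
tool axes [[0.945, 0.001, -0.326], [0.326, 0.001, 0.945], [0.001, -1.0, 0.0]] q [0.82, 0.06, 1.82, -0.0, 1.26, -1.09]
turn [-0.0005  0.0061  0.0012] slide now [ 1.006e+02 -1.000e-01 -3.041e+02] slide after [ 1.024e+02 -1.000e-01 -3.035e+02]
```

Call:
jog_arm(turn=[[0,0.1499,0],[0,0.1499,0],[0,0.1499,0],[0,0.1499,0],[0,0.1499,0]], slide=[[0,0,0],[0,0,0],[0,0,0],[0,0,0],[0,0,0]], grip=[100,100,100,100,100])

```text
time: 2.3
tool_pos: [0.3699, 0.4328, 0.2594]
tcp_rot: [-1.544, 0.337, -0.337]
wrist_force: [-0.7, 0.4, 0.7]
width: 1.001
```

Call:
jog_arm(turn=[[0,0.1499,0],[0,0.1499,0],[0,0.1499,0],[0,0.1499,0],[0,0.1499,0]], slide=[[0,0,0],[0,0,0],[0,0,0],[0,0,0],[0,0,0]], grip=[100,100,100,100,100])

```text
time: 2.8
tool_pos: [0.3698, 0.4329, 0.2594]
tcp_rot: [-1.369, 0.916, -0.916]
wrist_force: [0.1, 0.3, -0.8]
width: 1.001
```

Call:
jog_arm(turn=[[0,0.1499,0],[0,0.1499,0],[0,0.1499,0],[0,0.1499,0],[0,0.1499,0]], slide=[[0,0,0],[0,0,0],[0,0,0],[0,0,0],[0,0,0]], grip=[100,100,100,100,100])

```text
time: 3.3
tool_pos: [0.3698, 0.4329, 0.2594]
tcp_rot: [-1.018, 1.468, -1.468]
wrist_force: [0.3, -0.3, 1.5]
width: 1.0
```

Call:
jog_arm(turn=[[0,0.1499,0],[0,0.1499,0],[0,0.1499,0],[0,0.1499,0],[0,0.1499,0]], slide=[[0,0,0],[0,0,0],[0,0,0],[0,0,0],[0,0,0]], grip=[100,100,100,100,100])

```text
time: 3.8
tool_pos: [0.3698, 0.4329, 0.2594]
tcp_rot: [-0.463, 1.964, -1.963]
wrist_force: [-0.3, -0.9, 0.5]
width: 1.004
```

Call:
jog_arm(turn=[[0,0.1499,0]], slide=[[0,0,0]], grip=[100])

```text
time: 3.9
tool_pos: [0.3698, 0.4329, 0.2594]
tcp_rot: [-0.324, 2.052, -2.052]
wrist_force: [0.1, 0.3, -0.2]
width: 0.997
```

```bash
python3 - <<'E'
from h import *
to([.565,.177,.26],np.deg2rad(108.7))
E
```

```text
t 3.9 pos [0.3698 0.4329 0.2594] w 0.997 F [ 0.1  0.3 -0.2]
tool axes [[-0.951, 0.0, 0.309], [-0.309, 0.0, -0.951], [-0.0, -1.0, -0.0]] q [0.82, 0.06, 1.82, 0.0, 1.26, 2.08]
turn [ 0.0001 -0.0127 -0.0002] slide now [-106.7   -0.6  303.7] slide after [-102.9   -0.6  305. ]
```

Call:
jog_arm(turn=[[0,-0.0127,0],[0,0,0],[0,0,0],[0,0,0],[0,0,0]], slide=[[-15,0,43],[-15,0,44],[-15,0,44],[-15,0,44],[-15,0,44]], grip=[100,100,100,100,100])

```text
time: 4.4
tool_pos: [0.5126, 0.2486, 0.2596]
tcp_rot: [-0.342, 2.041, -2.04]
wrist_force: [0.4, 1.6, -0.2]
width: 1.003
```

Call:
jog_arm(turn=[[0,0,0],[0,0,0],[0,0,0]], slide=[[-15,0,43],[-13,0,43],[0,0,0]], grip=[100,100,100])

```text
time: 4.7
tool_pos: [0.5691, 0.1734, 0.2594]
tcp_rot: [-0.336, 2.041, -2.046]
wrist_force: [0.3, 0.7, 0.3]
width: 1.002
```

```bash
python3 - <<'E'
from h import *
p=shot('wrist','w1')
to([.565,.177,.26],np.deg2rad(108.7))
X=cloud(p);np.save('w1X.npy',X)
print(np.round(p['position'],4),np.round(rot(p),3).tolist())
for t in ['pliers','ring','stand','pliers_grip','pliers_pivot']:
    for r in nets.search_frame(t,p)[:2]:
        x=w(p,r['xyz']); print(t,round(r['conf'],2),np.round(x,3),np.round(pix(p,x)))
E
```

```text
t 4.75 pos [0.5676 0.1756 0.2592] w 1.008 F [ 0.1 -0.3 -1.1]
tool axes [[-0.947, 0.0, 0.322], [-0.322, -0.0, -0.947], [-0.0, -1.0, 0.0]] q [0.26, 0.11, 1.77, -0.0, 1.27, 1.5]
turn [-0.0002  0.0017 -0.0001] slide now [ 2.  -0.8 -2.2] slide after [ 2.  -0.8 -2.2]
[0.6322 0.1964 0.3851] [[0.322, -0.914, -0.248], [-0.947, -0.31, -0.087], [0.003, 0.263, -0.965]]
pliers 0.88 [0.566 0.181 0.117] [267. 198.]
ring 0.89 [0.592 0.187 0.014] [271. 150.]
stand 0.96 [0.551 0.045 0.01 ] [379. 225.]
stand 0.75 [0.595 0.182 0.008] [276. 148.]
pliers_grip 0.95 [0.566 0.184 0.115] [264. 195.]
pliers_pivot 0.6 [0.568 0.183 0.113] [265. 193.]
pliers_pivot 0.37 [0.411 0.012 0.042] [366. 352.]
```

View pics/w1.png

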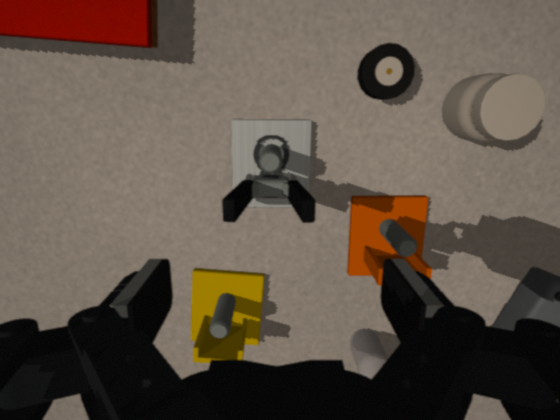

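```bash
python3 - <<'E'
from h import *
X=np.load('w1X.npy').reshape(-1,3)
n=np.hypot(X[:,0]-.572,X[:,1]-.18)
a=np.deg2rad(18.8);ex=np.array([np.cos(a),np.sin(a)]);ey=np.array([-ex[1],ex[0]])
P=X[(n<.08)&(abs(X[:,2]-.010)<.003)];r=cv2.minAreaRect((P[:,:2]*1000).astype(np.float32));print('plate',r,np.median(P[:,2]))
H=X[(n<.06)&(X[:,2]>.145)&(X[:,2]<.16)]
_,lab,cc=cv2.kmeans(H[:,:2].astype(np.float32),2,None,(3,50,1e-6),5,2);lab=lab.ravel()
for k in (0,1):
    q=H[lab==k]; print('handle',cv2.minAreaRect((q[:,:2]*1000).astype(np.float32)),q[:,:2].mean(0),len(q),np.median(q[:,2]))
d=cc[0]-cc[1];print('mid',cc.mean(0),'sep',np.linalg.norm(d),np.degrees(np.arctan2(d[1],d[0])))
Q=X[(n<.06)&(abs(X[:,2]-.070)<.003)];u=Q[:,:2]@ex;v=Q[:,:2]@ey;print('post/wall top')
c0=np.array([.565,.177])+.023*ex
q=Q[np.hypot(*(Q[:,:2]-c0).T)<.014];print('post',cv2.minEnclosingCircle(q[:,:2].astype(np.float32)),q[:,:2].mean(0))
B=X[(n<.06)&(abs(X[:,2]-.078)<.003)];print('block',cv2.minAreaRect((B[:,:2]*1000).astype(np.float32)),len(B))
Rg=X[(np.hypot(*(X[:,:2]-c0).T)<.023)&(X[:,2]>.0125)&(X[:,2]<.0165)];print('ring',cv2.minEnclosingCircle(Rg[:,:2].astype(np.float32)),Rg.mean(0),len(Rg))
E
```

```text
plate ((575.895263671875, 181.73928833007812), (95.63458251953125, 85.16382598876953), 18.750782012939453) 0.00996151120522823
handle ((556.9041137695312, 205.0386505126953), (17.656396865844727, 9.929221153259277), 19.713775634765625) [0.55723062 0.20495968] 339 0.14780572410418255
handle ((574.1974487304688, 152.02662658691406), (17.61686134338379, 10.096725463867188), 19.6307315826416) [0.57459991 0.15228798] 345 0.14788660058483022
mid [0.56591517 0.17862383] sep 0.0554618 108.25121
post/wall top
post ((0.5854006409645081, 0.18397223949432373), 0.012703274376690388) [0.58711057 0.1854514 ]
block ((565.4156494140625, 178.34561157226562), (15.815869331359863, 30.4163761138916), 20.815439224243164) 473
ring ((0.5866788625717163, 0.1854679435491562), 0.02104967273771763) [0.59052844 0.18629396 0.01403358] 374
```

Call:
jog_arm(turn=[[0,0,0],[0,0,0],[0,0,0],[0,0,0]], slide=[[1,30,-3],[0,30,0],[0,20,0],[0,0,0]], grip=[100,100,100,100])

```text
time: 5.4
tool_pos: [0.5609, 0.181, 0.1755]
tcp_rot: [-0.353, 2.042, -2.044]
wrist_force: [-1.2, -0.6, 0.1]
width: 1.0
```

```bash
python3 - <<'E'
from h import *
p=shot('wrist','w2')
to([.5655,.1783,.123],np.deg2rad(108.7))
E
```

```text
t 5.45 pos [0.5625 0.1812 0.1777] w 1.003 F [-0.7  0.6 -0.1]
tool axes [[-0.945, -0.004, 0.328], [-0.328, -0.001, -0.945], [0.004, -1.0, -0.0]] q [0.27, 0.16, 1.86, 0.0, 1.12, 1.51]
turn [0.0003 0.0081 0.0038] slide now [-2.1 54.7  3.7] slide after [-2.  54.7  3.7]
```

View pics/w2.png

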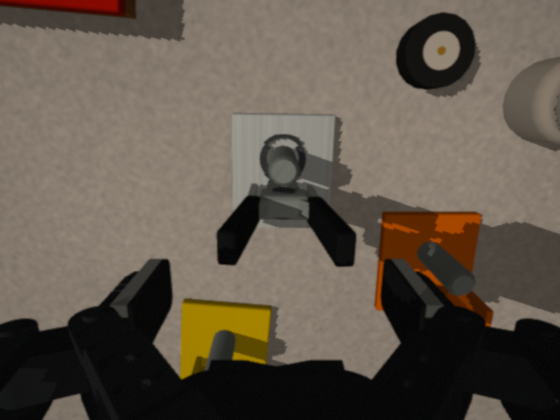

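Call:
jog_arm(turn=[[0,0.008,0.004],[0,0,0],[0,0,0],[0,0,0]], slide=[[-1,10,2],[0,20,0],[0,0,0],[0,0,0]], grip=[100,100,100,100])

```text
time: 5.85
tool_pos: [0.5663, 0.179, 0.15]
tcp_rot: [-0.33, 2.045, -2.043]
wrist_force: [-0.3, -0.2, -0.1]
width: 0.998
```

```bash
python3 - <<'E'
from h import *
to([.5655,.1783,.123],np.deg2rad(108.7))
E
```

```text
t 5.85 pos [0.5663 0.179  0.15  ] w 0.998 F [-0.3 -0.2 -0.1]
tool axes [[-0.948, 0.004, 0.319], [-0.319, 0.001, -0.948], [-0.005, -1.0, 0.0]] q [0.26, 0.19, 1.88, 0.0, 1.06, 1.51]
turn [-0.     -0.0018 -0.0047] slide now [ 1.1 27.   0.4] slide after [ 1.  27.   0.4]
```

Call:
jog_arm(turn=[[0,0,0],[0,0,0],[0,0,0],[0,0,0]], slide=[[1,15,0.4],[0,12,0],[0,0,0],[0,0,0]], grip=[100,100,100,100])

```text
time: 6.25
tool_pos: [0.5647, 0.178, 0.1214]
tcp_rot: [-0.332, 2.045, -2.044]
wrist_force: [-0.3, -0.4, -0.5]
width: 1.003
```

```bash
python3 - <<'E'
from h import *
p=shot('wrist','w3')
to([.5655,.1783,.123],np.deg2rad(108.7))
E
```

```text
t 6.3 pos [0.5652 0.1782 0.1221] w 1.0 F [ 0.2 -0.1  1. ]
tool axes [[-0.948, 0.003, 0.319], [-0.319, 0.001, -0.948], [-0.004, -1.0, -0.0]] q [0.26, 0.22, 1.91, 0.0, 1.01, 1.51]
turn [ 0.     -0.0018 -0.0036] slide now [-0.3 -0.9 -0. ] slide after [-0.3 -0.9 -0. ]
```

View pics/w3.png

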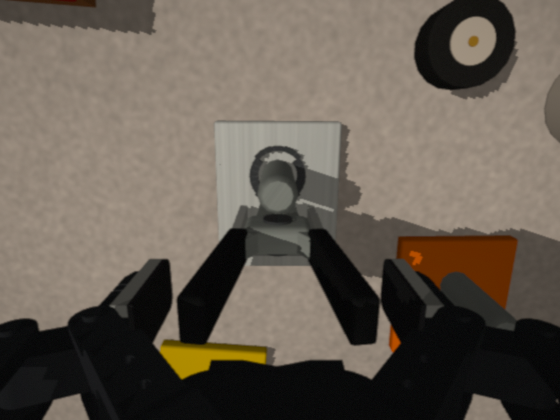

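Call:
jog_arm(turn=[[0,0,-0.0036],[0,0,0],[0,0,0],[0,0,0],[0,0,0]], slide=[[0,-1,0],[0,0,0],[0,0,0],[0,0,0],[0,0,0]], grip=[75,70,64,58,50], newtons=30)

```text
time: 6.8
tool_pos: [0.5697, 0.1786, 0.1286]
tcp_rot: [-0.324, 2.041, -2.042]
wrist_force: [0.0, -2.5, 14.3]
width: 0.52
```

Call:
jog_arm(turn=[[0,0,0],[0,0,0],[0,0,0],[0,0,0],[0,0,0]], slide=[[0,0,0],[0,0,0],[0,0,0],[0,0,0],[0,0,0]], grip=[48,48,48,48,48])

```text
time: 7.3
tool_pos: [0.5696, 0.1785, 0.1287]
tcp_rot: [-0.324, 2.041, -2.042]
wrist_force: [-0.3, -2.5, 14.6]
width: 0.525
```

```bash
python3 - <<'E'
from h import *
p=shot('wrist','w4')
to([.5655,.1783,.123],np.deg2rad(108.7))
E
```

```text
t 7.35 pos [0.5696 0.1785 0.1286] w 0.521 F [ 0.8 -2.6 15.1]
tool axes [[-0.948, 0.01, 0.319], [-0.319, 0.001, -0.948], [-0.01, -1.0, 0.002]] q [0.26, 0.21, 1.9, -0.0, 1.02, 1.51]
turn [-0.0021 -0.0014 -0.0099] slide now [ 4.   5.6 -1.1] slide after [ 3.9  5.6 -1.1]
```

View pics/w4.png

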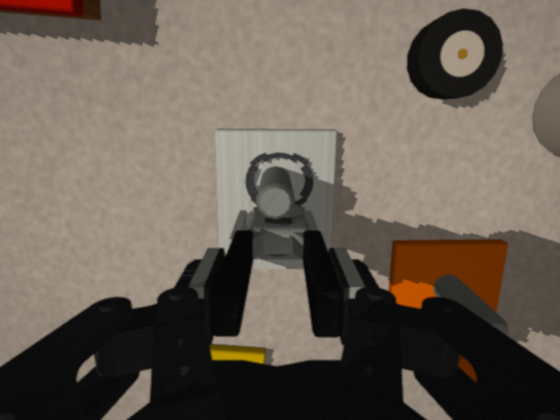

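Call:
jog_arm(turn=[[0,0,0],[0,0,0],[0,0,0]], slide=[[0,-4,0],[0,-3,0],[0,0,0]], grip=[48,48,48])

```text
time: 7.65
tool_pos: [0.5657, 0.1784, 0.1305]
tcp_rot: [-0.333, 2.046, -2.045]
wrist_force: [2.2, 1.3, -0.8]
width: 0.524
```

```bash
python3 - <<'E'
from h import *
to([.5655,.1783,.2],np.deg2rad(108.7))
E
```

```text
t 7.65 pos [0.5657 0.1784 0.1305] w 0.524 F [ 2.2  1.3 -0.8]
tool axes [[-0.948, 0.001, 0.319], [-0.319, 0.001, -0.948], [-0.002, -1.0, -0.0]] q [0.26, 0.21, 1.9, 0.0, 1.03, 1.51]
turn [ 0.0001 -0.0019 -0.0016] slide now [  0.1 -69.5   0. ] slide after [  0.2 -69.5   0. ]
```

Good. Lift, gently at first.

Call:
jog_arm(turn=[[0,0,0],[0,0,0],[0,0,0],[0,0,0],[0,0,0]], slide=[[0,-10,0],[0,-15,0],[0,-20,0],[0,-20,0],[0,-20,0]], grip=[48,48,48,48,48])

```text
time: 8.15
tool_pos: [0.5644, 0.178, 0.2167]
tcp_rot: [-0.337, 2.046, -2.047]
wrist_force: [0.7, -0.2, -2.0]
width: 0.519
```

Call:
jog_arm(turn=[[0,0,0],[0,0,0],[0,0,0],[0,0,0]], slide=[[0,-20,0],[0,-15,0],[0,0,0],[0,0,0]], grip=[48,48,48,48])

```text
time: 8.55
tool_pos: [0.5649, 0.1781, 0.2504]
tcp_rot: [-0.335, 2.046, -2.046]
wrist_force: [-0.8, -0.5, -2.2]
width: 0.52
```

```bash
python3 - <<'E'
from h import *
p=shot('wrist','w5')
q=shot('side','s5')
to([.4835,-.1985,.25],np.deg2rad(108.7))
for nm,pp in (('w',p),('s',q)):
  for t in ['ring','pliers']:
    for r in nets.search_frame(t,pp)[:2]:
        x=w(pp,r['xyz']); print(nm,t,round(r['conf'],2),np.round(x,3),np.round(pix(pp,x)))
E
```

```text
t 8.65 pos [0.5643 0.1779 0.2488] w 0.518 F [ 0.1  0.4 -1.9]
tool axes [[-0.948, -0.002, 0.319], [-0.319, -0.001, -0.948], [0.002, -1.0, -0.0]] q [0.26, 0.11, 1.79, 0.0, 1.25, 1.51]
turn [ 0.0002 -0.0018  0.0024] slide now [196.6  -0.7 331. ] slide after [197.2  -1.2 330.6]
w ring 0.79 [0.587 0.188 0.134] [274. 172.]
w pliers 0.73 [0.568 0.178 0.252] [281. 280.]
s pliers 0.73 [0.558 0.181 0.212] [199. 111.]
s pliers 0.73 [ 0.684 -0.011  0.055] [323. 208.]
```

View pics/w5.png

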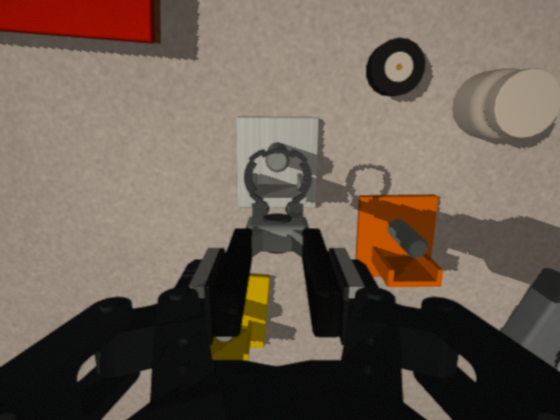

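View pics/s5.png

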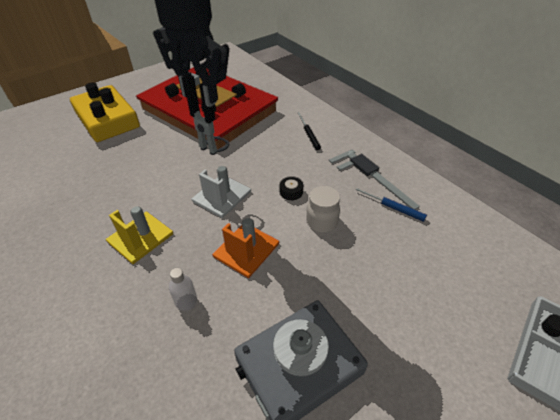

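Call:
jog_arm(turn=[[0,0,0],[0,0,0],[0,0,0],[0,0,0],[0,0,0]], slide=[[11,0,16.5],[17,0,25],[20,0,30],[20,0,30],[20,0,30]], grip=[48,48,48,48,48])

```text
time: 9.35
tool_pos: [0.5227, 0.0235, 0.2499]
tcp_rot: [-0.336, 2.045, -2.046]
wrist_force: [0.4, 0.5, -2.1]
width: 0.522
```

Call:
jog_arm(turn=[[0,0,0],[0,0,0],[0,0,0],[0,0,0],[0,0,0]], slide=[[20,0,30],[20,0,30],[20,0,30],[20,0,30],[20,0,30]], grip=[48,48,48,48,48])

```text
time: 9.85
tool_pos: [0.4754, -0.1505, 0.2501]
tcp_rot: [-0.335, 2.046, -2.046]
wrist_force: [0.1, 0.3, -2.1]
width: 0.518
```

Call:
jog_arm(turn=[[0,0,0],[0,0,0],[0,0,0],[0,0,0],[0,0,0]], slide=[[18,0,27],[14,0,22],[0,0,0],[0,0,0],[0,0,0]], grip=[48,48,48,48,48])

```text
time: 10.35
tool_pos: [0.4618, -0.2048, 0.25]
tcp_rot: [-0.335, 2.046, -2.045]
wrist_force: [-0.1, 0.5, -1.8]
width: 0.514
```

```bash
python3 - <<'E'
from h import *
for c in ['wrist','side','scene']:
    p=shot(c,c+'6'); np.save(c+'X6.npy',cloud(p))
    r=nets.search_frame('ring',p)
    print(c,[(round(a['conf'],2),np.round(w(p,a['xyz']),3),np.round(pix(p,w(p,a['xyz'])))) for a in r[:2]])
to([.4617,-.2059,.25],np.deg2rad(108.7))
E
```

```text
wrist [(0.72, array([ 0.5  , -0.189,  0.043]), array([275., 137.]))]
side [(0.49, array([ 0.482, -0.217,  0.136]), array([312., 334.]))]
scene [(0.64, array([ 0.484, -0.193,  0.136]), array([189., 130.])), (0.34, array([0.589, 0.181, 0.012]), array([366., 273.]))]
t 10.65 pos [ 0.4624 -0.2046  0.2502] w 0.519 F [-0.3 -0.4 -1.5]
tool axes [[-0.947, 0.0, 0.32], [-0.32, 0.0, -0.947], [-0.0, -1.0, 0.0]] q [-0.47, -0.06, 1.96, 0.0, 1.25, 0.78]
turn [-0.     -0.0005 -0.0004] slide now [1.  0.2 1. ] slide after [1.  0.2 1. ]
```

View pics/wrist6.png

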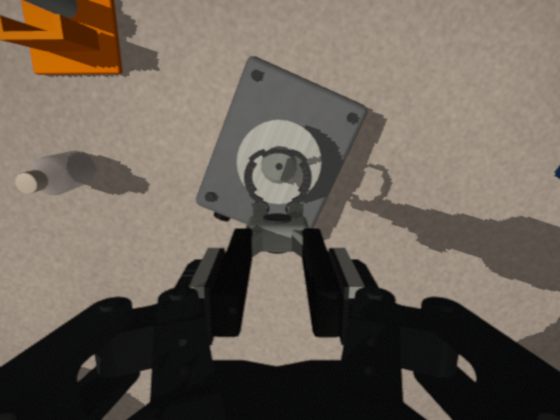

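View pics/side6.png

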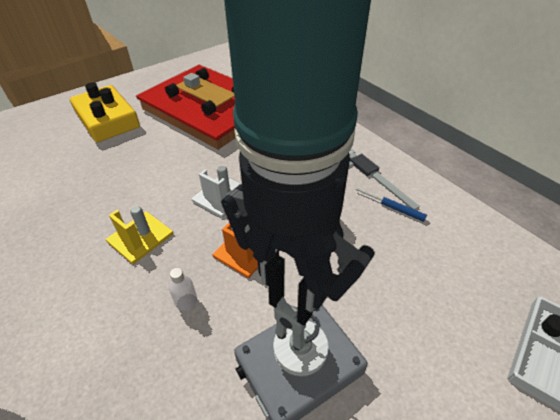

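View pics/scene6.png

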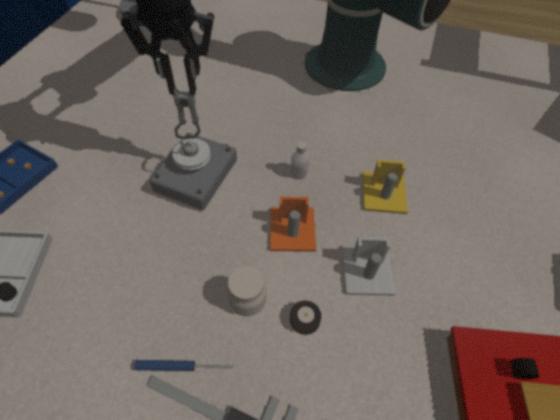

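```bash
cat > fit.py <<'E'
from h import *
from scipy.optimize import least_squares
def circ(P,r0,free=True):
    f=(lambda q:np.hypot(P[:,0]-q[0],P[:,1]-q[1])-(q[2] if free else r0))
    r=least_squares(f,[*P.mean(0),r0][:3 if free else 2],loss='soft_l1',f_scale=.0007);return r.x
def analyse(X,c0,zr):
    X=X.reshape(-1,3)
    n=np.hypot(*(X[:,:2]-c0).T)
    S=X[(n<.05)&(X[:,2]>.089)&(X[:,2]<.1)]
    top=S[S[:,2]>S[:,2].max()-.003]
    h=cv2.convexHull((S[:,:2]*1e5).astype(np.float32)[:,None])[:,0]/1e5
    print('spindle encl',np.round(cv2.minEnclosingCircle(S[:,:2].astype(np.float32))[0],4),'n',len(S),'mean',S.mean(0).round(4),'zmax',S[:,2].max().round(4))
    P=X[(n<.06)&(abs(X[:,2]-.077)<.004)]
    print('pulley encl',[np.round(v,4) for v in cv2.minEnclosingCircle(P[:,:2].astype(np.float32))],'z',np.median(P[:,2]).round(4),len(P))
    Rg=X[(n<.045)&(abs(X[:,2]-zr)<.006)]
    print('ring mean',Rg.mean(0).round(4),len(Rg))
    return S,P,Rg
E
python3 - <<'E'
from fit import *
for c in ['wrist','scene','side']:
    X=np.load(c+'X6.npy'); print(c); S,P,Rg=analyse(X,np.array([.4835,-.1985]),.135)
    a=np.deg2rad(18.65);ex=np.array([np.cos(a),np.sin(a)]);ey=np.array([-ex[1],ex[0]])
    # ring in pliers coords relative to TCP
    t=np.array([.4624,-.2046]); L=np.stack([(Rg[:,:2]-t)@ex,(Rg[:,:2]-t)@ey],1)*1000
    g=L[L[:,0]>18]; 
    print(' ring pliers-frame extents x',np.percentile(L[:,0],[1,99]).round(1),'y',np.percentile(g[:,1],[1,99]).round(1))
    print(' fit mid-circle',np.round(circ(g/1000,.018)*1000,1))
    for nm,Q in(('spin',S),('pul',P)):
        cc=np.array(cv2.minEnclosingCircle(Q[:,:2].astype(np.float32))[0])-t; print(' ',nm,np.round([cc@ex*1000,cc@ey*1000],1))
E
```

```text
wrist
spindle encl [ 0.4835 -0.1987] n 887 mean [ 0.4826 -0.1989  0.0944] zmax 0.097
pulley encl [array([ 0.4835, -0.1989]), np.float64(0.0361)] z 0.0774 3632
ring mean [ 0.482  -0.1981  0.1344] 1204
 ring pliers-frame extents x [-3.5 39.7] y [-23.2  23.4]
 fit mid-circle [18.3  0.1 21.5]
  spin [21.9 -1.2]
  pul [21.8 -1.3]
scene
spindle encl [ 0.4861 -0.1981] n 144 mean [ 0.4878 -0.1969  0.0939] zmax 0.0973
pulley encl [array([ 0.4843, -0.1987]), np.float64(0.038)] z 0.0773 638
ring mean [ 0.4816 -0.1986  0.1344] 212
 ring pliers-frame extents x [-3.6 41. ] y [-24.   23.1]
 fit mid-circle [20.3 -0.  21.6]
  spin [24.5 -1.4]
  pul [22.6 -1.4]
side
spindle encl [ 0.4817 -0.1981] n 129 mean [ 0.4814 -0.2023  0.0925] zmax 0.096
pulley encl [array([ 0.4817, -0.1984]), np.float64(0.0363)] z 0.0767 1461
ring mean [ 0.4758 -0.2108  0.1343] 271
 ring pliers-frame extents x [-9.9 37.2] y [-22.4  -3. ]
 fit mid-circle [19.2 -2.1 18.2]
  spin [20.4 -0. ]
  pul [20.3 -0.3]
```

```bash
python3 - <<'E'
from fit import *
X=np.load('wristX6.npy').reshape(-1,3)
a=np.deg2rad(18.65);ex=np.array([np.cos(a),np.sin(a)]);ey=np.array([-ex[1],ex[0]])
t=np.array([.4624,-.2046]); L=np.stack([(X[:,:2]-t)@ex,(X[:,:2]-t)@ey],1)*1000
m=(abs(X[:,2]-.1345)<.003)&(abs(L[:,0]-20)<30)&(abs(L[:,1])<30)
im=np.full((600,600,3),255,np.uint8)
for u,v in L[m]: cv2.circle(im,(int(300-v*10),int(500-u*10)),3,(0,0,0),-1)
for k in range(0,50,10): cv2.line(im,(0,500-k*10),(600,500-k*10),(0,0,255),1)
cv2.line(im,(300,0),(300,600),(0,0,255),1)
cv2.circle(im,(300,500-int(210)),150,(255,0,0),1)
cv2.circle(im,(300-int(-12),500-int(218)),150,(0,160,0),1)
I=cv2.imread('pics/wrist6.png')[110:230,210:350]
cv2.imwrite('pics/ringmap.png',im);cv2.imwrite('pics/wc6.png',cv2.resize(I,None,fx=5,fy=5,interpolation=2))
E
```

```text
(no output)
```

View pics/ringmap.png

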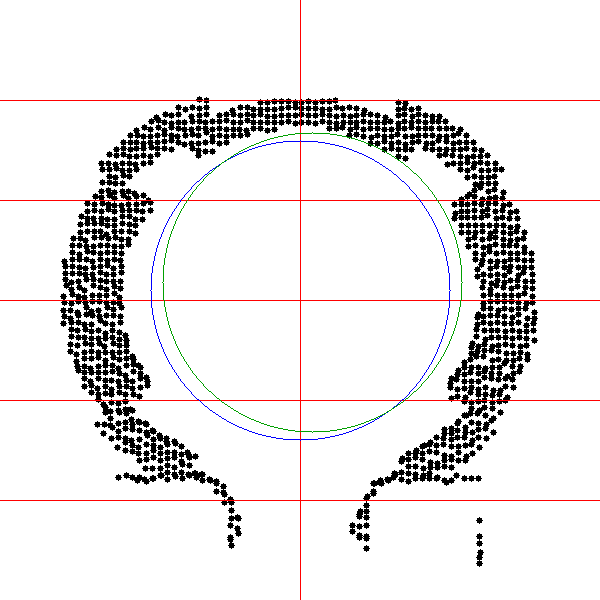

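View pics/wc6.png

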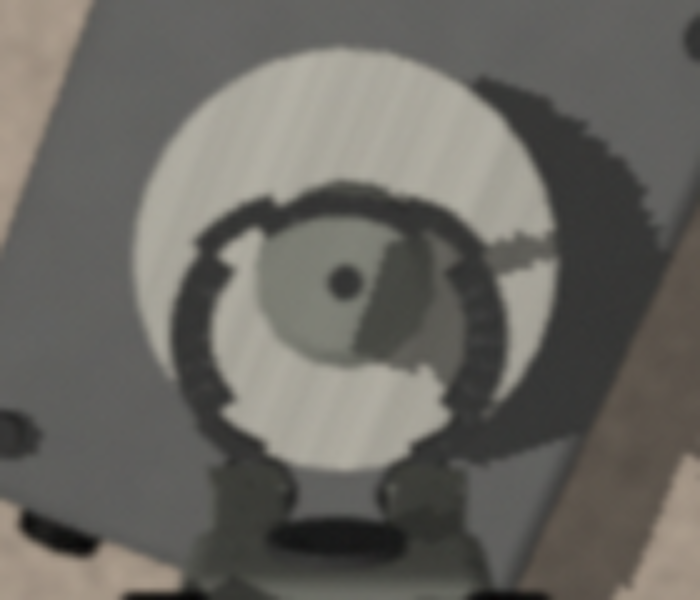

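Call:
jog_arm(turn=[[0,0,0],[0,0,0],[0,0,0],[0,0,0],[0,0,0]], slide=[[-1.1,7,1.3],[0,14,0],[0,7,0],[0,0,0],[0,0,0]], grip=[48,48,48,48,48])

```text
time: 11.15
tool_pos: [0.4632, -0.2059, 0.2214]
tcp_rot: [-0.336, 2.047, -2.045]
wrist_force: [-0.4, -0.3, -2.3]
width: 0.515
```

```bash
cat > m.py <<'E'
from fit import *
import sys
def go(tag,zr,zs=(.089,.1)):
    p=shot('wrist','w'+tag); s=bot.read_state(); X=cloud(p).reshape(-1,3)
    T=R.from_rotvec(s['tcp_rot']).as_matrix(); ex=-T[:2,0];ey=-T[:2,2];t=s['tool_pos'][:2]
    L=np.stack([(X[:,:2]-t)@ex,(X[:,:2]-t)@ey],1)*1000; Z=X[:,2]
    n=np.hypot(L[:,0]-21,L[:,1])
    im=np.full((600,600,3),255,np.uint8)
    def dr(m,col):
        for u,v in L[m]: cv2.circle(im,(int(300-v*10),int(500-u*10)),2,col,-1)
    mr=(abs(Z-zr)<.003)&(n<30); dr(mr,(0,0,0))
    S=(n<20)&(Z>zs[0])&(Z<zs[1])&~mr; dr(S,(0,160,0))
    P=(n<45)&(abs(Z-.077)<.004)
    for nm,k in(('spin',S),('pul',P)):
        if k.sum()>20: print(nm,[np.round(v,1) for v in cv2.minEnclosingCircle(L[k].astype(np.float32))],'z',np.percentile(Z[k],[50,99]).round(4),k.sum())
    Q=L[mr]; 
    def ext(k): return np.round(np.percentile(Q[k],[2,98],axis=0),1).tolist()
    print('ring z',np.median(Z[mr]).round(4),'crown x',ext((abs(Q[:,1])<4)&(Q[:,0]>30)),'L y',ext((abs(Q[:,0]-21)<6)&(Q[:,1]>5)),'R y',ext((abs(Q[:,0]-21)<6)&(Q[:,1]<-5)))
    cv2.circle(im,(300,290),150,(255,0,0),1)
    cv2.imwrite(f'pics/map{tag}.png',im)
    print('pos',np.round(s['tool_pos'],4),'F',np.round(s['wrist_force'],1),'w',s['width'],'t',s['time'],'tilt',np.round(T[:,1],4))
E
python3 -c "
from m import *
go('7',.1065,(.089,.0985))"
```

```text
spin [array([21.2,  0.7]), np.float64(14.9)] z [0.0945 0.0964] 1232
pul [array([21.2,  0.7]), np.float64(36.0)] z [0.0774 0.0791] 4049
ring z 0.1058 crown x [[37.3, -3.9], [40.1, 3.7]] L y [[15.2, 17.6], [26.8, 23.9]] R y [[15.2, -22.9], [26.9, -16.7]]
pos [ 0.4636 -0.2062  0.222 ] F [-1.  -0.3 -2.9] w 0.5205984198028312 t 11.2 tilt [ 1.e-04  2.e-04 -1.e+00]
```

View pics/map7.png

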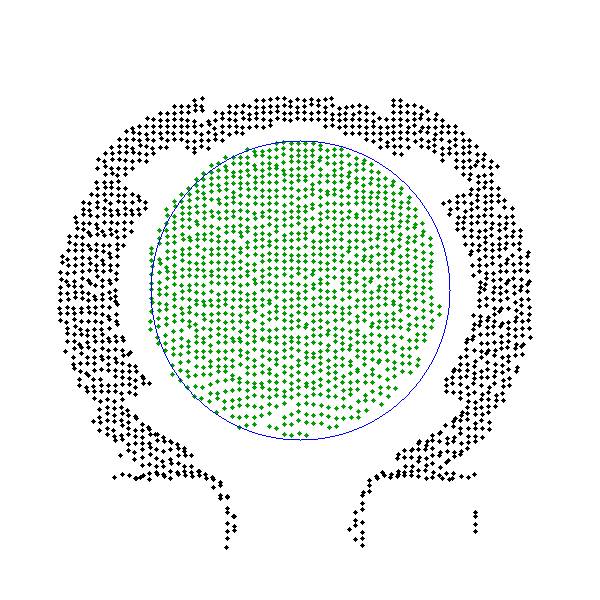

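View pics/w7.png

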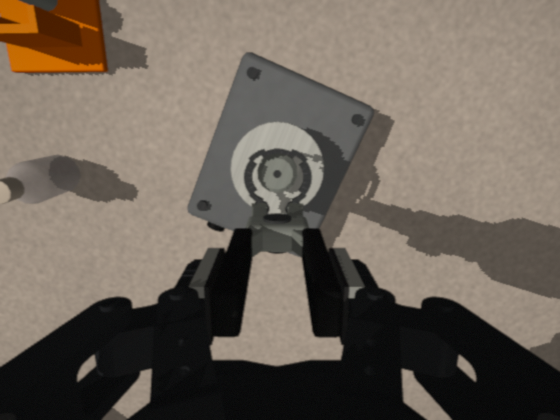

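Call:
jog_arm(turn=[[0,0,0],[0,0,0],[0,0,0],[0,0,0],[0,0,0]], slide=[[0,3,-0.1],[0,4,0],[0,3,0],[0,0,0],[0,0,0]], grip=[48,48,48,48,48])

```text
time: 11.7
tool_pos: [0.4635, -0.206, 0.212]
tcp_rot: [-0.335, 2.046, -2.046]
wrist_force: [0.2, -1.1, -1.2]
width: 0.518
```

```bash
python3 -c "
from m import *
go('8',.0965,(.089,.0925))"
```

```text
spin [array([21.3,  0.6]), np.float64(14.9)] z [0.0918 0.0925] 185
pul [array([21. ,  0.6]), np.float64(36.1)] z [0.0774 0.0791] 4144
ring z 0.0956 crown x [[30.1, -3.6], [40.4, 3.4]] L y [[15.4, 5.5], [26.6, 23.5]] R y [[15.3, -23.2], [26.6, -5.0]]
pos [ 0.4636 -0.206   0.2122] F [-0.3 -0.2 -2. ] w 0.5184003218377619 t 11.75 tilt [ 4.e-04  1.e-04 -1.e+00]
```

View pics/w8.png

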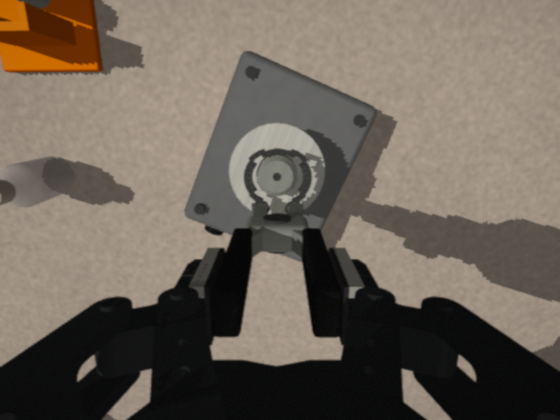

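Call:
jog_arm(turn=[[0,0,0],[0,0,0],[0,0,0],[0,0,0]], slide=[[0,4,-0.3],[0,4,0],[0,2,0],[0,0,0]], grip=[48,48,48,48])

```text
time: 12.15
tool_pos: [0.4631, -0.2055, 0.2015]
tcp_rot: [-0.336, 2.047, -2.045]
wrist_force: [0.0, 0.1, -1.2]
width: 0.523
```

Call:
jog_arm(turn=[[0,0,0],[0,0,0],[0,0,0],[0,0,0]], slide=[[0,1.5,0],[0,1.5,0],[0,0,0],[0,0,0]], grip=[48,48,48,48])

```text
time: 12.55
tool_pos: [0.4635, -0.2057, 0.1992]
tcp_rot: [-0.335, 2.046, -2.046]
wrist_force: [-0.1, 0.4, -1.2]
width: 0.518
```

Call:
jog_arm(turn=[[0,0,0],[0,0,0],[0,0,0],[0,0,0]], slide=[[0,1,0],[0,1,0],[0,0,0],[0,0,0]], grip=[48,48,48,48])

```text
time: 12.95
tool_pos: [0.4635, -0.2057, 0.1971]
tcp_rot: [-0.335, 2.046, -2.046]
wrist_force: [0.4, 0.1, -0.6]
width: 0.519
```

Call:
jog_arm(turn=[[0,0,0],[0,0,0],[0,0,0]], slide=[[0,1,0],[0,1,0],[0,0,0]], grip=[48,48,48])

```text
time: 13.25
tool_pos: [0.4636, -0.2058, 0.1954]
tcp_rot: [-0.334, 2.045, -2.046]
wrist_force: [-0.8, 0.1, 0.1]
width: 0.522
```

Call:
jog_arm(turn=[[0,0,0],[0,0,0],[0,0,0]], slide=[[0,1,0],[0,0,0],[0,0,0]], grip=[48,48,48])

```text
time: 13.55
tool_pos: [0.4636, -0.2058, 0.1944]
tcp_rot: [-0.334, 2.045, -2.046]
wrist_force: [-0.5, 0.6, 0.3]
width: 0.517
```

Call:
jog_arm(turn=[[0,0,0],[0,0,0],[0,0,0]], slide=[[0,1,0],[0,0,0],[0,0,0]], grip=[48,48,48])

```text
time: 13.85
tool_pos: [0.4636, -0.2058, 0.1934]
tcp_rot: [-0.334, 2.045, -2.046]
wrist_force: [-0.7, 0.1, 1.2]
width: 0.523
```

Call:
jog_arm(turn=[[0,0,0],[0,0,0],[0,0,0]], slide=[[0,1,0],[0,0,0],[0,0,0]], grip=[48,48,48])

```text
time: 14.15
tool_pos: [0.4636, -0.2058, 0.1923]
tcp_rot: [-0.334, 2.045, -2.046]
wrist_force: [-0.3, 0.4, 2.5]
width: 0.519
```

Call:
jog_arm(turn=[[0,0,0],[0,0,0],[0,0,0]], slide=[[0,0.7,0],[0,0,0],[0,0,0]], grip=[48,48,48])

```text
time: 14.45
tool_pos: [0.4637, -0.2058, 0.1922]
tcp_rot: [-0.334, 2.045, -2.046]
wrist_force: [-1.3, -0.2, 6.1]
width: 0.516
```

```bash
python3 - <<'E'
from h import *
for c in ['side','wrist','scene']:
    p=shot(c,c+'9'); s=bot.read_state(); print(s['tool_pos'],s['wrist_force'],s['torque'])
I=cv2.imread('pics/side9.png')[280:400,240:380]; cv2.imwrite('pics/side9c.png',cv2.resize(I,None,fx=5,fy=5,interpolation=2))
E
```

```text
[ 0.46371318 -0.2058335   0.19225543] [-0.87005795  0.69441723  6.13006162] [0.19335805 0.34167087 0.03120494]
[ 0.46369891 -0.2058209   0.19223924] [-1.91124839  0.79128199  5.70208844] [ 0.20994262  0.34435785 -0.0067049 ]
[ 0.46373527 -0.20582397  0.19226533] [-0.81664369  0.17894927  5.01121731] [ 0.21409615  0.45972478 -0.02087799]
```

View pics/side9c.png

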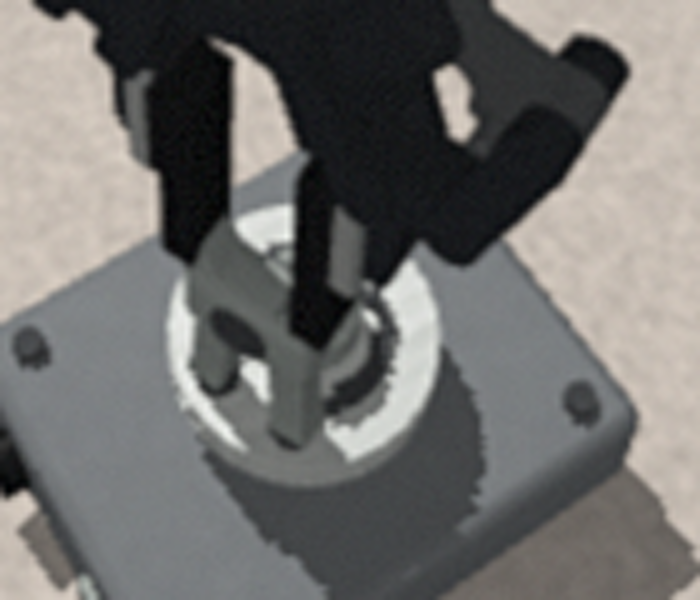

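Call:
jog_arm(turn=[[0,0,0],[0,0,0],[0,0,0]], slide=[[0,0.3,0],[0,0,0],[0,0,0]], grip=[53,54,54])

```text
time: 14.9
tool_pos: [0.4639, -0.206, 0.1917]
tcp_rot: [-0.334, 2.045, -2.046]
wrist_force: [-1.0, 0.8, 5.5]
width: 0.544
```

Call:
jog_arm(turn=[[0,0,0],[0,0,0],[0,0,0]], slide=[[0,0.3,0],[0,0,0],[0,0,0]], grip=[55,56,56])

```text
time: 15.2
tool_pos: [0.464, -0.2061, 0.1913]
tcp_rot: [-0.333, 2.044, -2.046]
wrist_force: [-0.1, -0.1, 5.6]
width: 0.556
```

Call:
jog_arm(turn=[[0,0,0],[0,0,0],[0,0,0],[0,0,0]], slide=[[0,0.3,0],[0,0.3,0],[0,0,0],[0,0,0]], grip=[58,60,60,60])

```text
time: 15.6
tool_pos: [0.4637, -0.2059, 0.1905]
tcp_rot: [-0.334, 2.045, -2.046]
wrist_force: [1.1, -0.7, 5.6]
width: 0.598
```

Call:
jog_arm(turn=[[0,0,0],[0,0,0],[0,0,0],[0,0,0]], slide=[[0,0.3,0],[0,0.3,0],[0,0,0],[0,0,0]], grip=[62,64,64,64])

```text
time: 16.0
tool_pos: [0.4633, -0.2056, 0.1894]
tcp_rot: [-0.335, 2.046, -2.045]
wrist_force: [-0.1, 0.0, 3.2]
width: 0.638
```

```bash
python3 - <<'E'
from m import *
go('10',.0775,(.089,.1))
I=cv2.imread('pics/w10.png')[120:260,210:350]; cv2.imwrite('pics/w10c.png',cv2.resize(I,None,fx=4,fy=4,interpolation=2))
E
```

```text
spin [array([18.5, -0.1]), np.float64(17.8)] z [0.0945 0.0972] 1657
pul [array([21.4,  0.1]), np.float64(35.9)] z [0.0739 0.0789] 4435
ring z 0.0773 crown x [[35.9, -3.5], [48.8, 3.9]] L y [[15.5, 14.9], [26.6, 28.2]] R y [[15.3, -24.0], [26.6, -15.2]]
pos [ 0.4633 -0.2056  0.1894] F [ 0.5 -0.2  3.3] w 0.6373446317108319 t 16.05 tilt [-1.e-04  5.e-04 -1.e+00]
```

View pics/w10c.png

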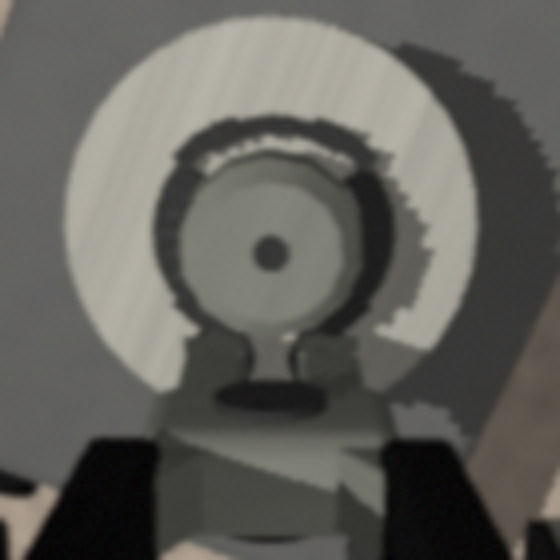

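Call:
jog_arm(turn=[[0,0,0],[0,0,0],[0,0,0],[0,0,0]], slide=[[0,0.6,0],[0,0.5,0],[0,0,0],[0,0,0]], grip=[65,66,66,66])

```text
time: 16.45
tool_pos: [0.4636, -0.2057, 0.1888]
tcp_rot: [-0.334, 2.046, -2.045]
wrist_force: [0.3, -0.0, 5.1]
width: 0.658
```

Call:
jog_arm(turn=[[0,0,0],[0,0,0],[0,0,0],[0,0,0]], slide=[[0,0.4,0],[0,0.4,0],[0,0,0],[0,0,0]], grip=[67,68,68,68])

```text
time: 16.85
tool_pos: [0.4637, -0.2058, 0.1881]
tcp_rot: [-0.334, 2.045, -2.046]
wrist_force: [0.3, 0.4, 6.4]
width: 0.678
```

```bash
python3 - <<'E'
from m import *
go('11',.0775,(.089,.1))
I=cv2.imread('pics/w11.png')[120:260,210:350]; cv2.imwrite('pics/w11c.png',cv2.resize(I,None,fx=4,fy=4,interpolation=2))
E
```

```text
spin [array([18.3,  0.1]), np.float64(17.5)] z [0.0945 0.0973] 1674
pul [array([21. ,  0.5]), np.float64(36.0)] z [0.0738 0.0788] 4438
ring z 0.0772 crown x [[35.4, -3.6], [48.5, 3.8]] L y [[15.2, 14.7], [26.9, 27.0]] R y [[15.2, -28.2], [26.9, -14.5]]
pos [ 0.4637 -0.2058  0.1881] F [ 0.4 -0.1  5.3] w 0.6797957493308111 t 16.9 tilt [ 1.e-03 -1.e-04 -1.e+00]
```

View pics/w11c.png

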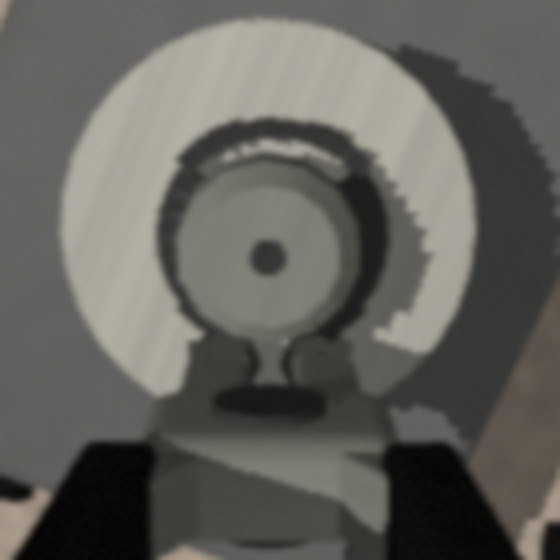

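Call:
jog_arm(turn=[[0,0,0],[0,0,0],[0,0,0],[0,0,0]], slide=[[0,0.4,0],[0,0.3,0],[0,0,0],[0,0,0]], grip=[69,70,70,70])

```text
time: 17.3
tool_pos: [0.4638, -0.206, 0.1875]
tcp_rot: [-0.334, 2.045, -2.046]
wrist_force: [0.6, -0.5, 6.4]
width: 0.702
```

Call:
jog_arm(turn=[[0,0,0],[0,0,0],[0,0,0],[0,0,0]], slide=[[0,0.4,0],[0,0.3,0],[0,0,0],[0,0,0]], grip=[71,72,72,72])

```text
time: 17.7
tool_pos: [0.4638, -0.2058, 0.1868]
tcp_rot: [-0.334, 2.045, -2.046]
wrist_force: [-1.0, -0.0, 6.9]
width: 0.725
```

```bash
cat >> m.py <<'E'
def ring(tag,lo=.0758,hi=.0805):
    p=shot('wrist','w'+tag); s=bot.read_state(); X=cloud(p).reshape(-1,3)
    T=R.from_rotvec(s['tcp_rot']).as_matrix(); ex=-T[:2,0];ey=-T[:2,2]
    c=np.array([.4835,-.1988])
    L=np.stack([(X[:,:2]-c)@ex,(X[:,:2]-c)@ey],1)*1000; Z=X[:,2]; n=np.hypot(*L.T)
    im=np.full((600,600,3),255,np.uint8)
    for k,(u,v) in enumerate(L):
        if n[k]<30 and Z[k]>.05:
            z=Z[k]; col=(0,160,0) if z>.09 else (0,0,0) if z>hi else (0,0,255) if z>lo else (230,200,160)
            cv2.circle(im,(int(300-v*10),int(300-u*10)),3,col,-1)
    for r in (125,150,190): cv2.circle(im,(300,300),r,(255,0,0),1)
    cv2.imwrite(f'pics/r{tag}.png',im)
    m=(Z>lo)&(Z<hi)&(n<26)&(n>12)&(abs(L[:,0])<7)
    print('outer y',np.percentile(L[m&(L[:,1]>0)][:,1],[3,97]).round(1),np.percentile(L[m&(L[:,1]<0)][:,1],[3,97]).round(1))
    P=(n<34)&(n>27)&(Z<hi)&(Z>.06); print('pulley z',np.median(Z[P]).round(4),'ring z',np.median(Z[m]).round(4))
    print('pos',np.round(s['tool_pos'],4),'F',np.round(s['wrist_force'],1),'w',s['width'],'t',s['time'])
E
python3 -c "
from m import *
ring('12')"
```

```text
outer y [14.2 18.1] [-19.  -14.1]
pulley z 0.0734 ring z 0.0774
pos [ 0.4638 -0.2058  0.1868] F [-0.8  0.3  6.4] w 0.720171686638043 t 17.75
```

View pics/r12.png

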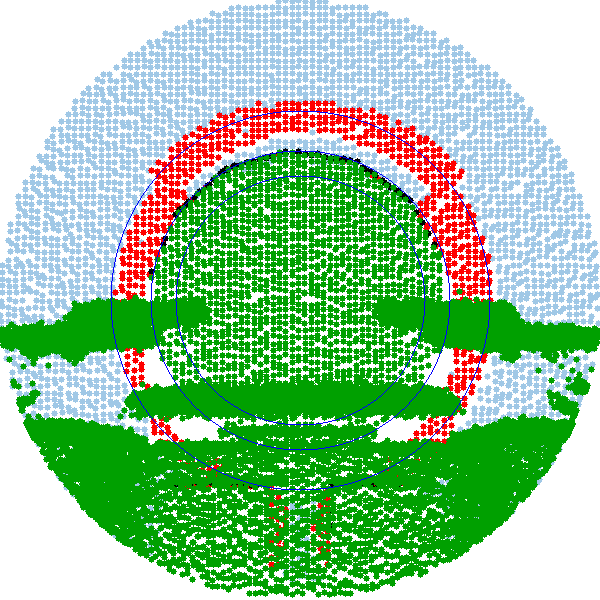

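Call:
jog_arm(turn=[[0,0,0],[0,0,0],[0,0,0]], slide=[[0,0,0],[0,-1,0],[0,0,0]], grip=[73,73,73])

```text
time: 18.05
tool_pos: [0.4632, -0.2057, 0.187]
tcp_rot: [-0.335, 2.046, -2.046]
wrist_force: [0.6, -0.2, 2.1]
width: 0.732
```

Call:
jog_arm(turn=[[0,0,0],[0,0,0],[0,0,0]], slide=[[0,-1,0],[0,-1,0],[0,0,0]], grip=[73,73,73])

```text
time: 18.35
tool_pos: [0.4631, -0.2056, 0.1888]
tcp_rot: [-0.336, 2.047, -2.045]
wrist_force: [0.3, -0.6, -0.3]
width: 0.73
```

Call:
jog_arm(turn=[[0,0,0],[0,0,0],[0,0,0]], slide=[[0,-1,0],[0,-1,0],[0,0,0]], grip=[73,73,73])

```text
time: 18.65
tool_pos: [0.4628, -0.2053, 0.1906]
tcp_rot: [-0.336, 2.048, -2.045]
wrist_force: [-0.4, 0.6, -5.0]
width: 0.732
```

```bash
python3 -c "
from m import *
ring('13')
I=cv2.imread('pics/w13.png')[110:290,190:370]; cv2.imwrite('pics/w13c.png',cv2.resize(I,None,fx=3,fy=3,interpolation=2))"
```

```text
outer y [14.3 24.7] [-25.2 -14.5]
pulley z 0.0755 ring z 0.079
pos [ 0.4629 -0.2053  0.1907] F [-0.2  0.6 -4.1] w 0.728518696685981 t 18.7
```

View pics/w13c.png

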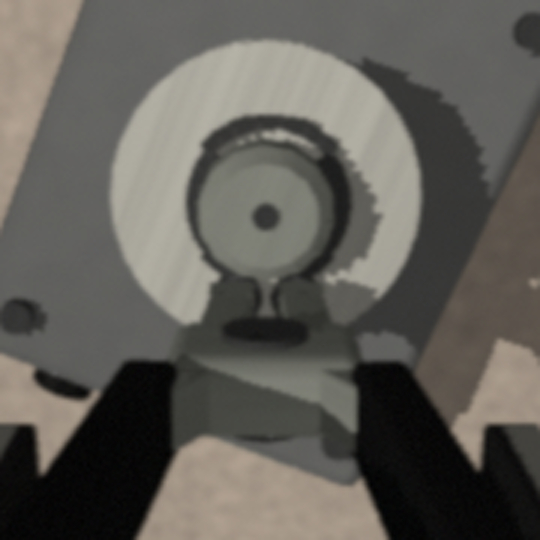

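Call:
jog_arm(turn=[[0,0,0],[0,0,0],[0,0,0]], slide=[[0,1,0],[0,0,0],[0,0,0]], grip=[74,74,74])

```text
time: 19.0
tool_pos: [0.4635, -0.2056, 0.1905]
tcp_rot: [-0.334, 2.046, -2.045]
wrist_force: [-0.8, 1.1, -1.5]
width: 0.743
```

Call:
jog_arm(turn=[[0,0,0],[0,0,0],[0,0,0]], slide=[[0,-1,0],[0,-1,0],[0,0,0]], grip=[74,74,74])

```text
time: 19.3
tool_pos: [0.4639, -0.206, 0.1928]
tcp_rot: [-0.334, 2.044, -2.046]
wrist_force: [0.7, -0.4, -1.4]
width: 0.739
```

```bash
python3 -c "
from m import *
ring('14')
I=cv2.imread('pics/w14.png')[110:290,190:370]; cv2.imwrite('pics/w14c.png',cv2.resize(I,None,fx=3,fy=3,interpolation=2))"
```

```text
outer y [14.2 25.3] [-24.8 -14.7]
pulley z 0.0754 ring z 0.0788
pos [ 0.4638 -0.206   0.1928] F [ 0.1 -0.3 -1.7] w 0.735697164626692 t 19.35
```

View pics/r14.png

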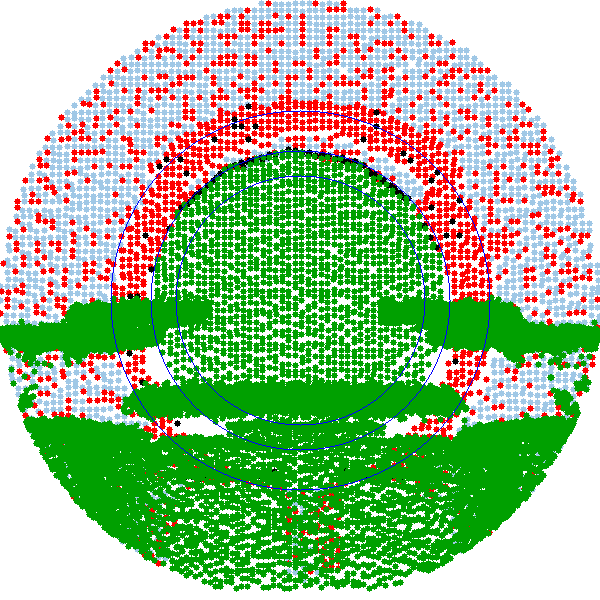

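Call:
jog_arm(turn=[[0,0,0],[0,0,0],[0,0,0],[0,0,0],[0,0,0]], slide=[[0,-1,0],[0,-1.5,0],[0,-1.5,0],[0,-1,0],[0,0,0]], grip=[74,74,74,74,74])

```text
time: 19.85
tool_pos: [0.4636, -0.2058, 0.1977]
tcp_rot: [-0.334, 2.045, -2.046]
wrist_force: [-0.2, -0.3, -0.6]
width: 0.741
```

```bash
python3 -c "
from m import *
ring('15')
I=cv2.imread('pics/w15.png')[110:290,190:370]; cv2.imwrite('pics/w15c.png',cv2.resize(I,None,fx=3,fy=3,interpolation=2))"
```

```text
outer y [14.8 25.1] [-25. -14.]
pulley z 0.0754 ring z 0.0787
pos [ 0.4636 -0.2057  0.1975] F [ 0.2 -0.5 -1.4] w 0.739516380292712 t 19.9
```

View pics/w15c.png

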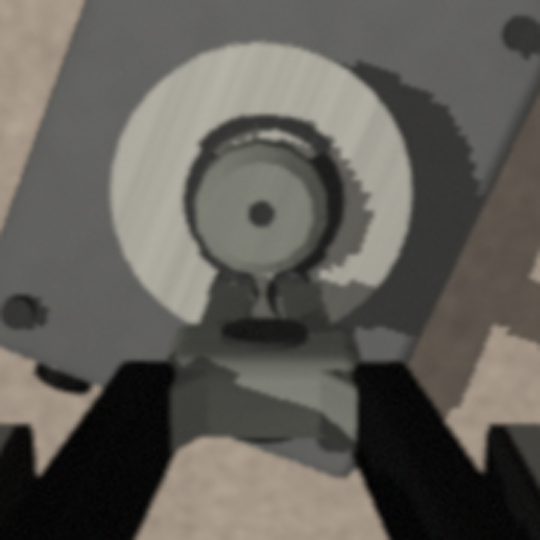

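Call:
jog_arm(turn=[[0,0,0],[0,0,0],[0,0,0],[0,0,0],[0,0,0]], slide=[[0,-3,0],[0,-4,0],[0,-4,0],[0,-3,0],[0,0,0]], grip=[74,74,74,74,74])

```text
time: 20.4
tool_pos: [0.464, -0.206, 0.2123]
tcp_rot: [-0.333, 2.044, -2.046]
wrist_force: [1.1, 0.2, -1.3]
width: 0.742
```

```bash
python3 -c "
from m import *
ring('16'); shot('side','s16')
I=cv2.imread('pics/w16.png')[110:290,190:370]; J=cv2.imread('pics/s16.png')[260:400,240:380]
cv2.imwrite('pics/c16.png',np.hstack([cv2.resize(I,(400,400)),cv2.resize(J,(400,400))]))"
```

```text
outer y [14.5 25.3] [-25.1 -14.4]
pulley z 0.0755 ring z 0.0788
pos [ 0.4637 -0.2058  0.2119] F [ 0.6  0.3 -1.4] w 0.7405672058634567 t 20.45
```

View pics/c16.png

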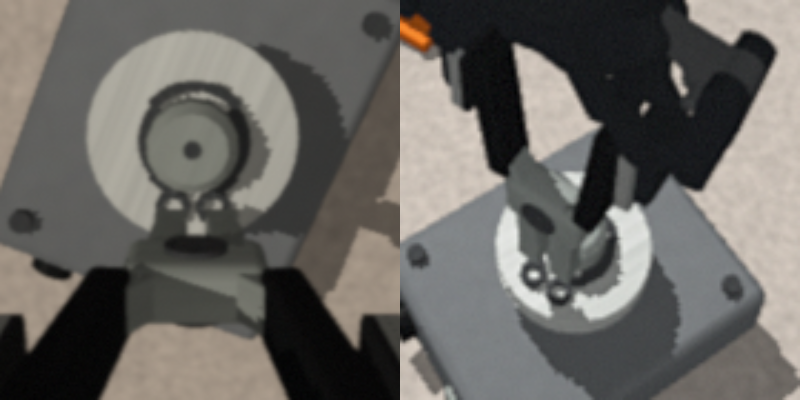

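Call:
jog_arm(turn=[[0,0,0],[0,0,0],[0,0,0],[0,0,0],[0,0,0]], slide=[[0,-5,0],[0,-12,0],[0,-15,0],[0,-12,0],[0,-4,0]], grip=[73,72,70,69,68])

```text
time: 21.0
tool_pos: [0.4647, -0.2064, 0.2624]
tcp_rot: [-0.331, 2.041, -2.047]
wrist_force: [0.7, 0.2, -0.9]
width: 0.679
```

Call:
jog_arm(turn=[[0,0,0],[0,0,0],[0,0,0],[0,0,0],[0,0,0]], slide=[[-11,0,-16.5],[-17,0,-25],[-20,0,-30],[-20,0,-30],[-20,0,-30]], grip=[68,68,68,68,68])

```text
time: 21.5
tool_pos: [0.5052, -0.0518, 0.2599]
tcp_rot: [-0.333, 2.046, -2.046]
wrist_force: [-0.5, -0.7, -1.9]
width: 0.681
```

Call:
jog_arm(turn=[[0,0,0],[0,0,0],[0,0,0],[0,0,0],[0,0,0]], slide=[[-20,0,-30],[-20,0,-30],[-20,0,-30],[-20,0,-30],[-20,0,-30]], grip=[68,68,68,68,68])

```text
time: 22.0
tool_pos: [0.5521, 0.1225, 0.2599]
tcp_rot: [-0.334, 2.045, -2.045]
wrist_force: [1.0, -0.5, -2.0]
width: 0.683
```

Call:
jog_arm(turn=[[0,0,0],[0,0,0],[0,0,0],[0,0,0],[0,0,0]], slide=[[-18,0,-27],[-13,0,-22],[0,0,0],[0,0,0],[0,0,0]], grip=[68,68,68,68,68])

```text
time: 22.5
tool_pos: [0.5654, 0.1766, 0.2594]
tcp_rot: [-0.335, 2.046, -2.047]
wrist_force: [-0.1, -0.2, -1.7]
width: 0.685
```

```bash
cat > pl.py <<'E'
from h import *
def pl(tag,dz):
    p=shot('wrist','w'+tag); np.save('plX.npy',cloud(p)); s=bot.read_state(); X=cloud(p).reshape(-1,3)
    T=R.from_rotvec(s['tcp_rot']).as_matrix(); ex=-T[:2,0];ey=-T[:2,2];t=s['tool_pos'][:2]
    print('pos',np.round(s['tool_pos'],4),'F',np.round(s['wrist_force'],1),'w',round(s['width'],3),'t',s['time'],'tilt',np.round(T[:,1],4),'yaw',np.degrees(np.arctan2(ex[1],ex[0])).round(2))
    L=np.stack([(X[:,:2]-t)@ex,(X[:,:2]-t)@ey],1)*1000; Z=X[:,2]
    n=np.hypot(X[:,0]-.575,X[:,1]-.181)
    P=(n<.075)&(abs(Z-.010)<.003); r=cv2.minAreaRect(L[P].astype(np.float32)); print('plate',np.round(r[0],1),np.round(r[1],1),round(r[2],2),'expected pliers', np.round(r[0],1)-[10.9,0.2])
    ps=(np.hypot(L[:,0]-22,L[:,1])<20)&(abs(Z-.0695)<.003)
    if ps.sum()>10: print('post',[np.round(v,1) for v in cv2.minEnclosingCircle(L[ps].astype(np.float32))],ps.sum())
    B=(abs(L[:,0])<15)&(abs(L[:,1])<25)&(abs(Z-dz)<.005)
    if B.sum()>10:
        r=cv2.minAreaRect(L[B].astype(np.float32)); print('block',np.round(r[0],1),np.round(r[1],1),round(r[2],2),'z',np.median(Z[B]).round(4),'xr',np.percentile(L[B][:,0],[1,99]).round(1),'yr',np.percentile(L[B][:,1],[1,99]).round(1),B.sum())
    h=np.histogram(Z[(abs(L[:,0])<15)&(abs(L[:,1])<14)&(Z>.09)],bins=np.arange(.09,.3,.004)); print([(round(b,3),int(a)) for a,b in zip(*h) if a>10])
E
python3 -c "
from pl import *
pl('17',.215)"
```

```text
pos [0.5654 0.1764 0.2595] F [-0.1 -0.3 -1.1] w 0.681 t 22.55 tilt [ 2.e-04 -3.e-04 -1.e+00] yaw 18.55
plate [12.   1.7] [85.1 95.4] 89.8 expected pliers [1.1 1.5]
post [array([23.3,  1.8]), np.float64(10.7)] 398
block [0.4 1. ] [47.4 16.5] 89.99 z 0.2118 xr [-6.8  8.4] yr [-20.7  22.7] 1286
[(np.float64(0.146), 31), (np.float64(0.15), 48), (np.float64(0.154), 42), (np.float64(0.158), 47), (np.float64(0.162), 48), (np.float64(0.166), 56), (np.float64(0.17), 46), (np.float64(0.174), 47), (np.float64(0.186), 29), (np.float64(0.19), 77), (np.float64(0.194), 105), (np.float64(0.198), 120), (np.float64(0.202), 194), (np.float64(0.206), 514), (np.float64(0.21), 788), (np.float64(0.214), 194), (np.float64(0.218), 81), (np.float64(0.222), 35)]
```

View pics/w17.png

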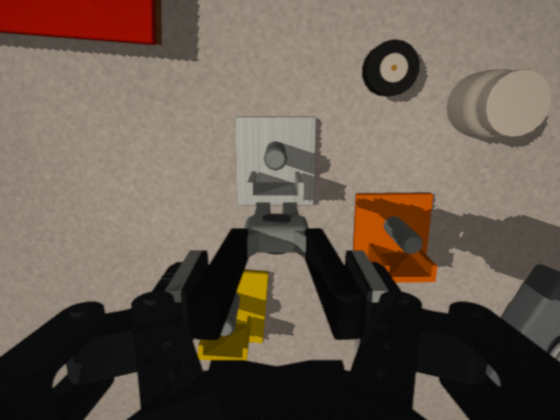

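```bash
python3 - <<'E'
from h import *
s=bot.read_state();X=np.load('plX.npy').reshape(-1,3)
T=R.from_rotvec(s['tcp_rot']).as_matrix(); ex=-T[:2,0];ey=-T[:2,2];t=s['tool_pos'][:2]
L=np.stack([(X[:,:2]-t)@ex,(X[:,:2]-t)@ey],1)*1000; Z=X[:,2]*1000
# profile: for x bins, median z in |y|<12 ; and tips
for x in np.arange(-14,26,1):
    k=(abs(L[:,0]-x)<.5)&(abs(L[:,1]-1)<17)&(Z>130)
    if k.sum()>3: print(x,k.sum(),'z',np.percentile(Z[k],[5,50,95]).round(0),'y',np.percentile(L[k,1],[2,98]).round(1))
im=np.full((600,600,3),255,np.uint8)
for (u,v),z in zip(L,Z):
    if abs(u)<28 and abs(v)<28 and z>120:
        c=cv2.applyColorMap(np.uint8([[np.clip((z-130)*2,0,255)]]),2)[0,0].tolist(); cv2.circle(im,(int(300-v*10),int(300-u*10)),3,c,-1)
cv2.imwrite('pics/blk.png',im)
E
```

```text
-10 20 z [204. 205. 206.] y [-2.9  5.5]
-9 4 z [206. 207. 219.] y [-13.1   2.3]
-8 22 z [209. 214. 247.] y [-15.5  17.6]
-7 101 z [209. 211. 250.] y [-15.8  17.9]
-6 130 z [210. 215. 247.] y [-15.7  17.7]
-5 146 z [210. 214. 248.] y [-15.7  17.6]
-4 148 z [210. 215. 247.] y [-15.6  17.9]
-3 155 z [210. 214. 249.] y [-15.8  17.7]
-2 153 z [210. 213. 248.] y [-15.8  17.8]
-1 144 z [210. 215. 248.] y [-15.7  17.9]
0 166 z [210. 214. 248.] y [-15.7  17.7]
1 146 z [210. 214. 248.] y [-15.7  17.7]
2 163 z [210. 214. 246.] y [-15.8  17.7]
3 163 z [209. 213. 248.] y [-15.6  17.8]
4 540 z [149. 170. 236.] y [-15.3  17. ]
5 237 z [209. 212. 245.] y [-15.6  17.7]
6 279 z [196. 209. 245.] y [-15.8  17.8]
7 542 z [190. 205. 240.] y [-15.6  17.6]
8 204 z [194. 217. 239.] y [-15.9  17.9]
9 216 z [192. 200. 316.] y [-14.9  13.8]
10 1087 z [315. 317. 330.] y [-13.8  16.3]
11 4319 z [318. 325. 332.] y [-12.5  15. ]
12 1877 z [321. 327. 332.] y [-12.1  14.4]
13 27 z [324. 330. 334.] y [-9.3 13.4]
16 23 z [323. 328. 331.] y [-15.5  17.6]
17 598 z [324. 329. 331.] y [-15.9  17.9]
18 393 z [324. 330. 333.] y [-15.9  17.9]
19 786 z [334. 337. 340.] y [-15.6  17.7]
20 1605 z [335. 338. 340.] y [-15.7  17.6]
21 190 z [337. 339. 341.] y [-15.8  17.3]
```

View pics/blk.png

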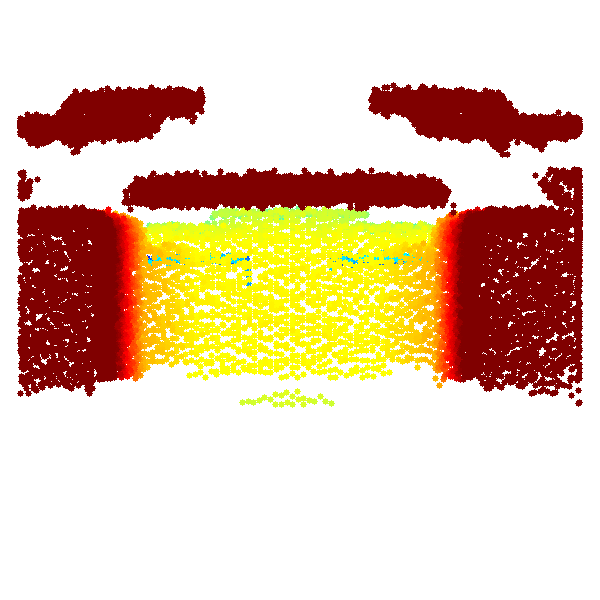

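```bash
python3 - <<'E'
from h import *
s=bot.read_state();X=np.load('plX.npy').reshape(-1,3)
T=R.from_rotvec(s['tcp_rot']).as_matrix(); ex=-T[:2,0];ey=-T[:2,2];t=s['tool_pos'][:2]
L=np.stack([(X[:,:2]-t)@ex,(X[:,:2]-t)@ey],1)*1000; Z=X[:,2]*1000
im=np.full((600,600,3),255,np.uint8)
for (u,v),z in zip(L,Z):
    if abs(u-10)<40 and abs(v)<40 and z<100:
        c=(0,0,255) if 66<z<74 else (0,180,0) if z>14 else (220,220,220); cv2.circle(im,(int(300-v*10),int(400-u*10)),3,c,-1)
for k in range(-30,40,10): cv2.line(im,(0,400-k*10),(600,400-k*10),(0,0,0),1);cv2.line(im,(300-k*10,0),(300-k*10,600),(0,0,0),1)
cv2.imwrite('pics/std.png',im)
E
```

```text
(no output)
```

View pics/std.png

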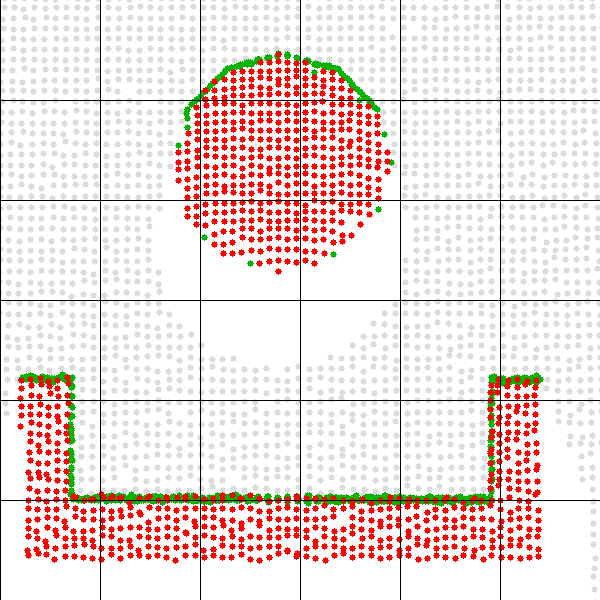

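Call:
jog_arm(turn=[[0,0,0],[0,0,0],[0,0,0],[0,0,0],[0,0,0]], slide=[[-1.2,10,-1],[0,25,0],[0,30,0],[0,15,0],[0,0,0]], grip=[68,68,68,68,68])

```text
time: 23.05
tool_pos: [0.5641, 0.1775, 0.1758]
tcp_rot: [-0.341, 2.048, -2.05]
wrist_force: [-0.5, 0.2, -2.2]
width: 0.682
```

Call:
jog_arm(turn=[[0,0,0],[0,0,0],[0,0,0],[0,0,0]], slide=[[0,15,0],[0,10,0],[0,0,0],[0,0,0]], grip=[68,68,68,68])

```text
time: 23.45
tool_pos: [0.5666, 0.1788, 0.1546]
tcp_rot: [-0.334, 2.046, -2.045]
wrist_force: [0.4, 0.3, -1.1]
width: 0.683
```

```bash
python3 - <<'E'
from h import *
ims=[]
p=shot('wrist','w18');shot('side','s18');shot('scene','c18');st()
I=cv2.imread('pics/w18.png')[100:300,180:380];J=cv2.imread('pics/s18.png')[110:230,150:270];K=cv2.imread('pics/c18.png')[180:300,320:440]
cv2.imwrite('pics/m18.png',np.vstack([np.hstack([cv2.resize(a,(395,395),interpolation=2) for a in (I,J)])]));cv2.imwrite('pics/k18.png',cv2.resize(K,(480,480),interpolation=2))
E
```

```text
{'time': 23.6, 'q': [0.2637, 0.1869, 1.876, 0.0, 1.0766, 1.5098], 'joint_vel': [0.0011, -0.0041, -0.0001, -0.0009, -0.0007, 0.0004], 'joint_torque': [-0.0127, -45.0408, -34.3846, -0.0021, 0.0378, -0.0], 'tool_pos': [0.5672, 0.1789, 0.1554], 'tcp_rot': [-0.3327, 2.0452, -2.0447], 'wrist_force': [0.5718, -0.6401, -1.8866], 'torque': [-0.0506, 0.0348, 0.0079], 'width': 0.6795}
```

View pics/m18.png

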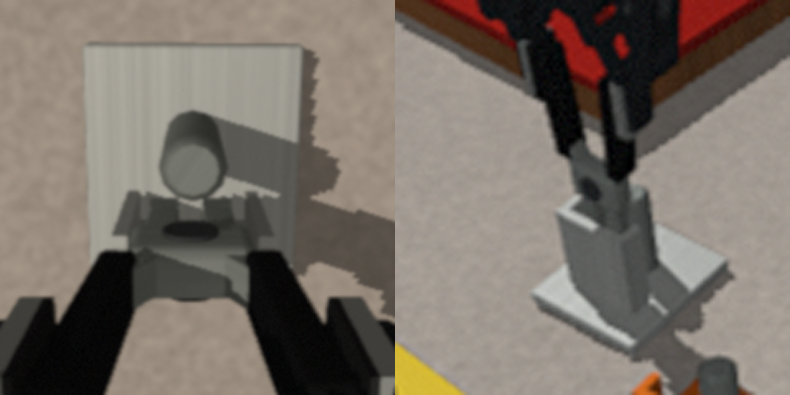

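View pics/k18.png

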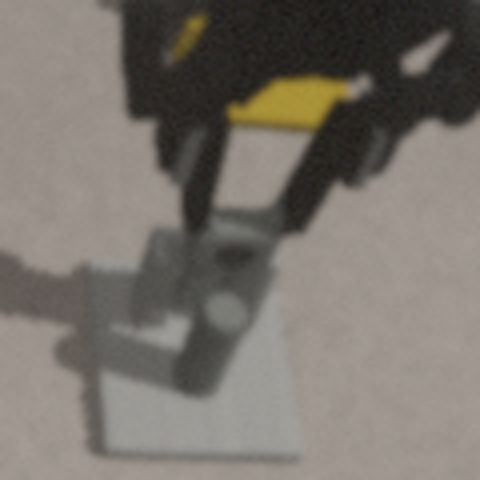

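Call:
jog_arm(turn=[[0,0,0],[0,0,0],[0,0,0],[0,0,0],[0,0,0]], slide=[[0,4,0],[0,5,0],[0,4,0],[0,0,0],[0,0,0]], grip=[68,68,68,68,68])

```text
time: 24.1
tool_pos: [0.5663, 0.1786, 0.1411]
tcp_rot: [-0.335, 2.046, -2.046]
wrist_force: [0.6, -0.1, -1.1]
width: 0.682
```

Call:
jog_arm(turn=[[0,0,0],[0,0,0],[0,0,0],[0,0,0]], slide=[[0,2,0],[0,3,0],[0,2,0],[0,0,0]], grip=[68,68,68,68])

```text
time: 24.5
tool_pos: [0.5662, 0.1786, 0.134]
tcp_rot: [-0.335, 2.046, -2.046]
wrist_force: [-0.2, -0.8, -0.9]
width: 0.68
```

Call:
jog_arm(turn=[[0,0,0],[0,0,0],[0,0,0],[0,0,0]], slide=[[0,2,0],[0,2,0],[0,2,0],[0,0,0]], grip=[68,68,68,68])

```text
time: 24.9
tool_pos: [0.5662, 0.1786, 0.128]
tcp_rot: [-0.335, 2.046, -2.046]
wrist_force: [0.0, 0.4, -2.3]
width: 0.68
```

Call:
jog_arm(turn=[[0,0,0],[0,0,0],[0,0,0]], slide=[[0,1.5,0],[0,1.5,0],[0,0,0]], grip=[68,68,68])

```text
time: 25.2
tool_pos: [0.5672, 0.1789, 0.1262]
tcp_rot: [-0.333, 2.045, -2.045]
wrist_force: [0.7, 0.9, 1.7]
width: 0.679
```

Call:
jog_arm(turn=[[0,0,0],[0,0,0],[0,0,0]], slide=[[0,1,0],[0,0,0],[0,0,0]], grip=[68,68,68])

```text
time: 25.5
tool_pos: [0.5676, 0.179, 0.1259]
tcp_rot: [-0.332, 2.045, -2.044]
wrist_force: [-0.1, -0.1, 4.8]
width: 0.682
```

Call:
jog_arm(turn=[[0,0,0],[0,0,0],[0,0,0]], slide=[[0,1,0],[0,0,0],[0,0,0]], grip=[68,68,68])

```text
time: 25.8
tool_pos: [0.5678, 0.179, 0.125]
tcp_rot: [-0.331, 2.045, -2.044]
wrist_force: [0.5, 0.1, 5.8]
width: 0.683
```

Call:
jog_arm(turn=[[0,0,0],[0,0,0],[0,0,0],[0,0,0],[0,0,0]], slide=[[0,0.5,0],[0,0.5,0],[0,0,0],[0,0,0],[0,0,0]], grip=[70,72,74,77,80])

```text
time: 26.3
tool_pos: [0.5657, 0.1785, 0.1215]
tcp_rot: [-0.337, 2.046, -2.047]
wrist_force: [-0.0, 0.0, 0.6]
width: 0.801
```

```bash
python3 - <<'E'
from h import *
p=shot('wrist','w19');shot('side','s19');st()
I=cv2.imread('pics/w19.png')[100:400,130:430];J=cv2.imread('pics/s19.png')[110:230,150:270]
cv2.imwrite('pics/m19.png',np.hstack([cv2.resize(a,(395,395),interpolation=2) for a in (I,J)]))
E
```

```text
{'time': 26.4, 'q': [0.2636, 0.2211, 1.903, 0.0, 1.0182, 1.5098], 'joint_vel': [-0.0009, -0.002, -0.0064, -0.0019, -0.0006, -0.0005], 'joint_torque': [-0.0001, -45.0421, -32.626, 0.0002, 0.0113, -0.0], 'tool_pos': [0.566, 0.1786, 0.1219], 'tcp_rot': [-0.3358, 2.0461, -2.0462], 'wrist_force': [-0.5138, -0.5494, -0.7387], 'torque': [0.0228, -0.0147, 0.0015], 'width': 0.7985}
```

View pics/m19.png

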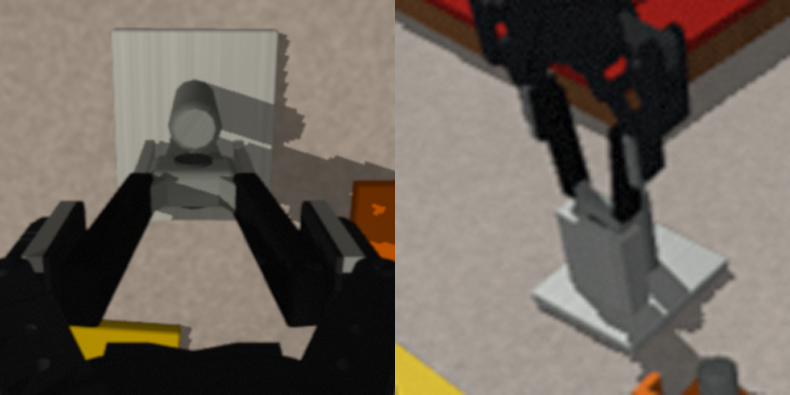

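Pliers are seated and released. Open fully and rise straight up.

Call:
jog_arm(turn=[[0,0,0],[0,0,0],[0,0,0],[0,0,0],[0,0,0]], slide=[[0,0,0],[0,0,0],[0,0,0],[0,-5,0],[0,-10,0]], grip=[88,96,100,100,100])

```text
time: 26.9
tool_pos: [0.5658, 0.1785, 0.1371]
tcp_rot: [-0.337, 2.046, -2.047]
wrist_force: [0.1, -0.1, -0.0]
width: 0.999
```

Call:
jog_arm(turn=[[0,0,0],[0,0,0],[0,0,0],[0,0,0],[0,0,0]], slide=[[0,-20,0],[0,-35,0],[0,-40,0],[0,-30,0],[0,0,0]], grip=[100,100,100,100,100])

```text
time: 27.4
tool_pos: [0.5698, 0.1796, 0.2703]
tcp_rot: [-0.321, 2.042, -2.039]
wrist_force: [0.8, 0.3, 1.0]
width: 1.0
```

```bash
python3 - <<'E'
from h import *
p=shot('wrist','w20')
q=shot('side','s20');r=shot('scene','c20');st()
for nm,pp in (('side',q),('scene',r)):
    X=cloud(pp).reshape(-1,3)
    H=X[(np.hypot(X[:,0]-.565,X[:,1]-.18)<.06)&(X[:,2]>.146)&(X[:,2]<.16)]
    _,lab,cc=cv2.kmeans(H[:,:2].astype(np.float32),2,None,(3,50,1e-6),5,2);print(nm,'tops',cc.mean(0),np.median(H[:,2]),np.linalg.norm(cc[0]-cc[1]))
    for t in ['ring','pliers','oil_bottle','swab_tub','tyre']:
        print(t,[(round(a['conf'],2),np.round(w(pp,a['xyz']),3).tolist()) for a in nets.search_frame(t,pp)[:2]])
X=cloud(p).reshape(-1,3)
H=X[(np.hypot(X[:,0]-.572,X[:,1]-.18)<.06)&(X[:,2]>.145)&(X[:,2]<.16)]
print('wrist',np.median(H[:,2]))
a=[cv2.resize(i,(395,395),interpolation=2) for i in (cv2.imread('pics/s20.png')[280:400,240:360],cv2.imread('pics/s20.png')[110:230,150:270])]
cv2.imwrite('pics/m20.png',np.hstack(a))
E
```

```text
{'time': 27.55, 'q': [0.2636, 0.1022, 1.767, 0.0, 1.2718, 1.5098], 'joint_vel': [0.001, 0.0212, 0.0309, -0.0015, -0.0018, 0.0005], 'joint_torque': [0.0044, -44.1231, -38.2557, 0.0006, -0.0542, 0.0], 'tool_pos': [0.5662, 0.1786, 0.2626], 'tcp_rot': [-0.3344, 2.0457, -2.0455], 'wrist_force': [-0.9654, 0.0704, -0.5979], 'torque': [0.0055, -0.0052, -0.0527], 'width': 0.9962}
side tops [0.5585111  0.17732975] 0.14712633941174988 0.055735532
ring [(0.88, [0.466, -0.213, 0.08])]
pliers [(0.73, [0.471, -0.21, 0.043]), (0.62, [0.557, 0.184, 0.114])]
oil_bottle [(0.65, [0.395, -0.012, 0.054])]
swab_tub [(0.9, [0.684, -0.011, 0.053])]
tyre [(0.95, [0.689, 0.098, 0.023])]
scene tops [0.562792   0.17695275] 0.14752608647432242 0.055660143
ring [(0.4, [0.493, -0.194, 0.08])]
pliers [(0.64, [0.568, 0.18, 0.099])]
oil_bottle [(0.96, [0.417, 0.005, 0.059]), (0.2, [0.711, 0.003, 0.068])]
swab_tub [(0.72, [0.708, 0.001, 0.068])]
tyre [(0.79, [0.707, 0.103, 0.026]), (0.57, [0.712, 0.002, 0.067])]
wrist 0.1475013721983463
```

View pics/m20.png

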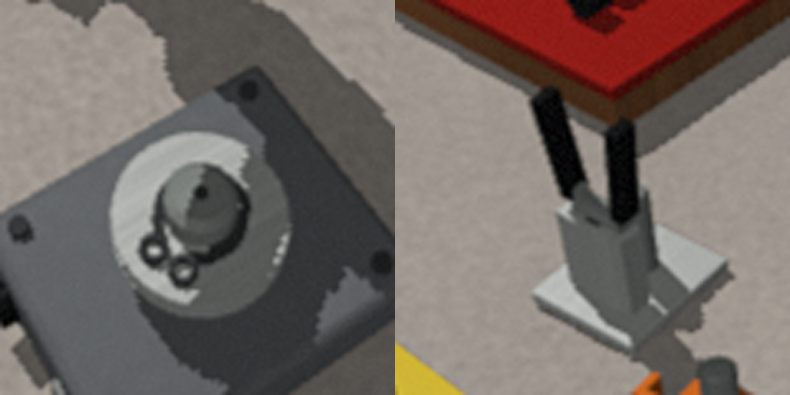

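View pics/c20.png

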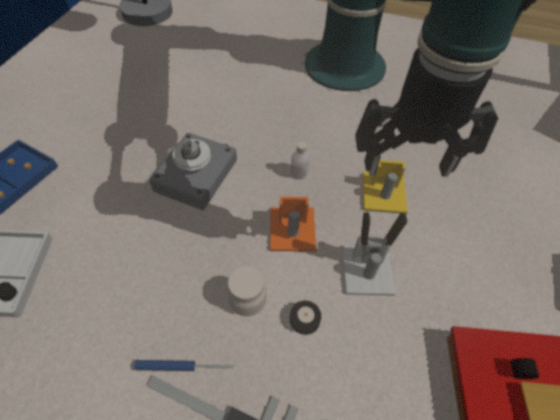

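```bash
python3 -c "
from workcell import bot
print(bot.finish_job())"
```

```text
the job is handed in; nothing more can be done
None
```

The retaining ring is closed in the spindle's groove, and the pliers are back upright in their own stand. I handed the job in at about 27.6 s of the 66 s allowed.

I took the pliers out with the ring spread and centred it over the spindle to within about 0.5 mm using the wrist camera. I pressed the pulley down to its hard stop at roughly 7.5–8.5 N, then eased the handles while keeping that load on. The force dipped briefly to about 5 N, and I corrected it.

**Ring:** its outer width measured about 37–38 mm before I drew the pliers out, which means closed. Afterwards its top sat at about 79 mm, just under the groove's upper wall, with the pulley's spring holding it up and both eyes empty. The ring dragged by about 3 N on the first draw; easing the fingers slightly more freed it.

**Pliers:** the handle tops are at 147.5 mm, against 147.8 mm before I picked them up. They stand in the grey stand with the gripper open and clear.

**Other things:** in the last pictures the bottle, tub and tyre are within 2–5 mm of where they were first seen, which is about the networks' accuracy. The robot never came near them.

**Disagreements:** the scene and side cameras differ by about 4 mm in x, so I relied on wrist-camera measurements for the fits. One network call also reported "pliers" at the truer, which the picture shows to be false.

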